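# Open the pipette case and lay the micropipette in it, turned end for end

### The job

Lift the blue lid of the pipette case by the bar on its front edge and ease it back, without slamming it or letting it fall, until it rests open on its stop and you can let go. Then take the micropipette out of its white bench rest, where only its ends are free, and lay it on the green mat and let go, so that you can take it again by the waist; turn it end for end and lay it in the foam seat of the open case, flat between the foam cheeks, with its blue button toward the robot, and let go. Do not throw or drop the pipette from a height, leave the lid open on its stop, and do not shift or upset the bottles, beaker and dish.

Things in the scene. Friction and masses are not known exactly. Their poses are not given: they have to be found in the camera images.
- case: Grey pipette case, fixed, 290 (x) by 130 (y) by 56 mm high without its lid, walls 5 mm. Origin under its centre; x along its length, away from the robot; y toward the hinged side (left); front is -y. Dark foam inside, its top 14 mm above the origin, with two pairs of foam cheeks up to 42 mm high; between them, from x = -62 to 44 mm, is a finger bay free over the inner width of 120 mm.
- case_seat (a point): Where point pipette_waist comes to lie: x = -20, y = -16, z = 26.5 mm in the case's frame, same axes. The pipette lies along x, button toward -x, between the cheeks, which stand either side of y = -16 mm: near pair at case x = -112 to -62 mm, 36 mm apart; far pair at x = 44 to 120 mm, 30 mm apart (top 6 mm of each pair 10 mm wider).
- lid_hinge (a point): Middle of the lid's hinge line, at y = +65, z = 56.5 mm in the case's frame; the hinge line runs along the case's x.
- lid (a joint): Lid angle: 0 shut, grows as the front edge is lifted, 1.95 rad (112 degrees) on its stop. Free hinge: below about 1.3 rad it falls shut when let go, above about 1.5 rad it falls back onto its stop and stays there; faster than 4 rad/s is a slam. The lid weighs about 0.25 kg.
- lid_bar (a point): Middle of the lid's black lift bar: round, 14 mm thick, 34 mm long, parallel to the hinge, on one stalk 14 mm wide, 30 mm in front of the lid's front edge; 160 mm from the hinge line toward the front and 8 mm above it when shut (64 mm above the worktop). It moves with the lid. Pinched by its two end faces it turns between the fingers as the lid swings.
- rest: White bench rest on a steel foot 80 x 80 x 6 mm, fixed; origin under its centre. A trough 60 mm long along its x, 36 mm between the cheeks, floor 14 mm and cheek tops 44 mm above the origin, encloses the pipette's waist; the pipette sticks out at both ends, button toward +x (away from the robot).
- mat: Green mat, fixed, 200 mm (its x) by 100 mm by 3 mm thick; origin under its centre.
- micropipette: White micropipette lying on its side, 247 mm long, about 93 g. Long axis = its y: blue button at y = +123 mm, thin nozzle at -123 mm. Round body from y = -58 (17 mm across) over +37 (26 mm) to +102 mm (19 mm). Origin on the underside at mid length, axis 12.5 mm above it. In the rest the body is free of the cheeks from about y = +55 to +102 and from -15 to -58 mm.
- pipette_waist (a point): Middle of the pipette's waist, on its axis near the centre of mass: x = 0, y = +20, z = 12.5 mm in the pipette's frame; same axes. Body about 25 mm across there.
- bottle_amber: Amber reagent bottle with black cap, 81 x 80 x 186 mm; loose bystander, origin under its centre.
- bottle_blue1: White reagent bottle with blue cap, 71 x 70 x 151 mm; loose bystander, origin under its centre.
- wash_water: White wash bottle with blue cap and spout, 108 x 63 x 233 mm; loose bystander, origin under its centre.
- sample_0: Small white sample bottle, 41 mm across, 74 mm high; loose bystander, origin under its centre.
- sample_1: Small white sample bottle, 41 mm across, 74 mm high; loose bystander, origin under its centre.
- beaker_50: Glass beaker, 50 mm across, 60 mm high; loose bystander, origin under its centre.
- bottle_purple: Slim pale purple bottle with red cap, 50 mm across, 201 mm high; loose bystander, origin under its centre.
- petri_dish: Petri dish with brown contents, 57 mm across, 12 mm high; loose bystander, origin under its centre.

How it is judged:
On the way, in this order (a step that is already met when the one before it is completed fails the run):
1. the lid rests open on its stop and has been let go (value of joint lid above 1.88 rad and contact force between the fingers and lid below 0.05 N), for 0.2 s.
2. the micropipette lies on the mat, let go and still, its waist over the mat (contact force between the fingers and micropipette below 0.05 N and height (world z) of pipette_waist below 0.022 m and x of pipette_waist in the frame of mat between -0.1 and 0.1 m and y of pipette_waist in the frame of mat between -0.05 and 0.05 m and linear speed of micropipette below 0.03 m/s), for 0.2 s.
At the end, for the whole second after the job is handed in: The lid is on its stop (over 1.88 rad). The micropipette lies released and still in the foam seat: its waist within 25 mm along and 10 mm across of the seat point and no more than 6 mm above it, its axis within 0.14 rad of the case's length, its button end toward the robot (value of joint lid above 1.88 rad and x of pipette_waist in the frame of case_seat between -0.025 and 0.025 m and y of pipette_waist in the frame of case_seat between -0.01 and 0.01 m and z of pipette_waist in the frame of case_seat below 0.006 m and angle between the y axis of micropipette and the x axis of case, either way round below 0.14 rad and x of micropipette in the frame of case_seat above 0 m and contact force between the fingers and micropipette below 0.05 N and linear speed of micropipette below 0.02 m/s); the robot touches nothing.
It fails at once if a bystander is shoved more than 25 mm or tipped over (distance of any of bottle_amber, bottle_blue1, wash_water, sample_0, sample_1, beaker_50, bottle_purple, petri_dish from where it was at the start of the episode above 0.025 m or angle between any of bottle_amber, bottle_blue1, wash_water, sample_0, sample_1, beaker_50, bottle_purple, petri_dish's own z axis and vertical above 0.4 rad).
It fails at once if the lid is slammed or let fall (velocity of joint lid above 4 rad/s or velocity of joint lid below -4 rad/s).
It fails at once if the micropipette is thrown or dropped from a height (faster than 1.2 m/s) (linear speed of micropipette above 1.2 m/s).
It also fails if it takes over 64 s, if anything falls off the work surface, if the arm or the gripper's body presses on something with over 40 N, if the wrist force passes 120 N, or if a joint passes its speed limit or range.

### The arm

A 6-joint arm with a two-finger parallel gripper is mounted at the origin on a cart in front of the work surface, level with it; the furniture and walls round the work are solid. World frame = base frame: x ahead of the robot, y to its left, z up, the work surface at z = 0. Lengths are in m, angles in rad, forces in N, time in s.
With the tool pointing down it reaches from about 0.25 to 0.725 m from the base axis. Payload 4 kg.
Tool frame: the origin (TCP) lies midway between the tips of the shut fingers; the grasp point (between the pads) lies 19 mm behind it; z points along the fingers, y is the line along which they close (so a half turn about z gives the same grasp; the last joint's range is limited). The gripper opens to 85 mm and grips with 20 to 120 N. Pads are 22 mm wide; open, the fingers measure 114 mm over their backs; the gripper's body (76 mm by 85 mm) begins 54 mm behind the grasp point. The pads swing forward as they close: fully open they stand 13 mm farther back than shut.
Start: joints at [1.304, 0.241, 0.005, 1.335, 0, 1.571], TCP at [0.132, 0.482, 0.208] pointing down, gripper open.
Joint ranges: [-2.72, 2.72], [-1.05, 1.87], [-1.09, 1.28], [-1.99, 2.15], [-1.42, 1.44], [-3.14, 3.14]. Speed limits (rad/s): [2.79, 2.79, 3.14, 3.14, 3.14, 3.14].

### API

Orientations are given as a unit quaternion [x, y, z, w].
In Python, from workcell import bot, camera, job_done gives the robot as it stands.
- The arm moves only by the tool carry_out, never from a script. Its argument "plan" is a list of rows, each an object of numbers: "dx", "dy", "dz": the shift along the tool's x, y, z in mm; "twist": the turn about the tool's z in degrees; "fingers": the closure, from -1 (fully open) to 1 (shut). In form: [{"dx": .., "dy": .., "dz": .., "twist": .., "fingers": ..}, ...]. A call has exactly 5 rows; each row is the pose to reach, as a shift and turn from the pose commanded when the call began, along the tool's axes at that moment; what a row does not reach only later rows make up. A row lasts 1/12 s, in which the tool goes at most 41.7 mm and 7.16 degrees, less where a joint would pass 70% of its speed; a pose out of reach is approached as far as the arm can. A call with a gripper value outside its range is refused whole. The fingers move at their own pace and stop on an object; the grip force is fixed at half the most. Time passes only in rows, so rows that repeat a pose let the fingers close, or fill a call up. It gives the time, the measured TCP pose, the force, the opening and the grip force at its end, in the units of the state.
- bot.get_obs(): the state, without advancing time (a new reading comes with each control period).
- camera(name): name is "scene" or "top" or "wrist"; returns a dict with "image" (384x512x3 uint8, red, green, blue), "intrinsics" (3x3 intrinsics, pixels), "eye" and "attitude" of the camera in the world. Camera axes: x right, y down, z forward; pixel columns grow to the right and rows downward; lengths in m; the calibration is good to about 2 mm. A picture is of the moment at which its call begins. There is no depth.
- job_done(): hands the job in; it is judged then, once.
The state is a dict: "clock": time; "joint_pos": joint angles; "joint_vel": joint speeds; "tau": joint torques, N m; "eef_pos": TCP position; "tool_rot": TCP orientation; "ft_force": force on the tool from outside, world axes, zero at the start; "ft_torque": the same for the moment, N m; "grip_width": finger opening in m; "grasp_force": force on a finger pad.
Only numpy, scipy, OpenCV 4.12 (cv2) and the standard library are available. Lean on these libraries where they do the work, as an engineer would, in place of code of your own. Each camera call takes 0.05 s, during which the arm holds its last target. There are 200 camera calls.

## Working session

There is one attempt and no reset: what is moved stays moved. The work goes in short steps, Python scripts to look and compute and a tool call to move; the robot and the scene stay as the last step left them, time stands still between calls to the robot, and variables do not carry over. Pictures are saved under pics/ and viewed, at most 10 in all, crops included, and the job is handed in when it is done.

Besides the shell and the picture viewer there is one more tool, called after ">>>" as name([rows], argument=value, ...), one row to a line, values as JSON. carry_out: Moves the arm, as the interface text tells. Its arguments: {"type":"object","properties":{"plan":{"type":"array","items":{"type":"object","properties":{"dx":{"type":"number"},"dy":{"type":"number"},"dz":{"type":"number"},"twist":{"type":"number"},"fingers":{"type":"number"}}}}},"required":["plan"]}

```bash
mkdir -p pics
cat > h.py <<'E'
import numpy as np, cv2
from scipy.spatial.transform import Rotation as R
from workcell import bot, camera, job_done
def snap(n,f=None):
    c=camera(n)
    if f: cv2.imwrite('pics/'+f,c['image'][:,:,::-1])
    return c
def rot(c):
    a=np.array(c['attitude'],float)
    return a if a.shape==(3,3) else R.from_quat(a).as_matrix()
def ray(c,u,v,z):
    K=np.array(c['intrinsics']);d=rot(c)@np.linalg.solve(K,[u,v,1.]);e=np.array(c['eye'])
    return e+d*(z-e[2])/d[2]
def proj(c,p):
    q=np.array(c['intrinsics'])@(rot(c).T@(np.array(p)-np.array(c['eye'])));return q[:2]/q[2]
E
python3 - <<'E'
from h import *
a=snap('top','t0.png');b=snap('scene','s0.png')
for c in(a,b):print(c['eye'],c['attitude'],c['intrinsics'])
o=bot.get_obs();print(o['eef_pos'],o['tool_rot'],o['clock'],o['grip_width'])
cv2.imwrite('pics/both.png',cv2.resize(np.hstack([a['image'],b['image']])[:,:,::-1],(800,300)))
E
```

```text
[ 0.31332959 -0.06438486  1.39715368] [-0.70115907  0.70914143 -0.04688615  0.05741152] [[424.25065826   0.         252.07359918]
 [  0.         424.25065826 191.54864294]
 [  0.           0.           1.        ]]
[-0.22301266  0.69096167  0.59607109] [-0.33371985  0.78003881 -0.49106919  0.19753876] [[429.6538524    0.         260.08559823]
 [  0.         429.6538524  187.49683697]
 [  0.           0.           1.        ]]
[0.13164853 0.48171813 0.20739646] [ 1.33002014e-01  9.91115311e-01 -9.42346757e-04 -1.28361249e-04] 0.1 0.08529317930913248
```

View pics/t0.png

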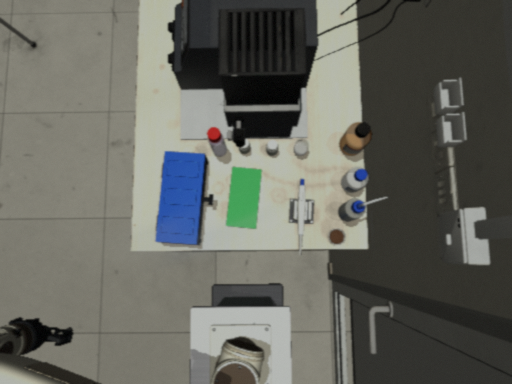

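View pics/s0.png

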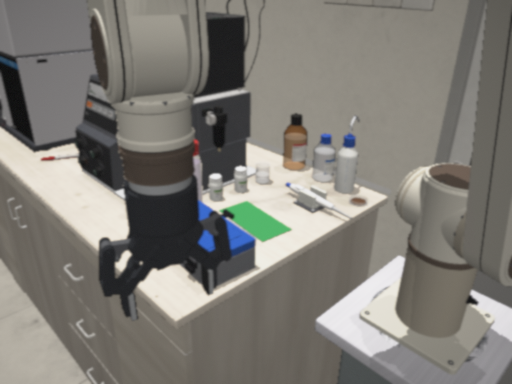

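The top view shows +x up in the image and +y to the left. It has the lid at (183,198), the bar at (210,201), the mat at (244,198), and the pipette in its rest from the button (302,180) to the nozzle (300,250).

```bash
cat > m.py <<'E'
from h import *
c=snap('top');im=c['image'];hsv=cv2.cvtColor(im,cv2.COLOR_RGB2HSV)
def big(mask,box):
    m=np.zeros_like(mask);x0,y0,x1,y1=box;m[y0:y1,x0:x1]=mask[y0:y1,x0:x1]
    cs,_=cv2.findContours(m,cv2.RETR_EXTERNAL,cv2.CHAIN_APPROX_NONE);return max(cs,key=cv2.contourArea)
def rect(name,k,z):
    r=cv2.minAreaRect(k);p=np.array([ray(c,u,v,z) for u,v in cv2.boxPoints(r)])
    e=[np.linalg.norm(p[i]-p[i-1]) for i in (1,2)]
    i=1 if e[0]>e[1] else 2;d=p[i]-p[i-1];d*=np.sign(d[0])
    print(name,p.mean(0).round(4),'sides',np.round(e,4),'yaw',np.degrees(np.arctan2(d[1],d[0])).round(2))
blue=cv2.inRange(hsv,(105,120,60),(125,255,255));green=cv2.inRange(hsv,(50,120,60),(80,255,255))
rect('lid',big(blue,(140,140,215,255)),.068)
rect('mat',big(green,(215,150,275,240)),.003)
blk=cv2.inRange(hsv,(0,0,0),(179,255,70));k=big(blk,(207,190,222,215));rect('bar',k,.064)
b=big(blue,(292,170,312,195)).reshape(-1,2).mean(0);print('button',b,ray(c,*b,.0265))
# pipette: bright pixels
wh=cv2.inRange(hsv,(0,0,190),(179,40,255))
for v in range(176,256,4):
    print(v,im[v,296:309].mean(1).astype(int))
cv2.imwrite('pics/crop.png',cv2.resize(im[140:260,150:350,::-1],(800,480),interpolation=cv2.INTER_CUBIC))
E
python3 m.py
```

```text
lid [0.4975 0.1814 0.068 ] sides [0.2906 0.136 ] yaw -3.91
mat [ 0.5036 -0.0165  0.003 ] sides [0.193  0.0942] yaw -6.29
bar [0.4879 0.0899 0.064 ] sides [0.0159 0.0288] yaw 0.21
button [301.5 182. ] [ 0.54685752 -0.20699694  0.0265    ]
176 [178 179 175 176 176 175 176 178 175 175 172 173 174]
180 [170 167 162 134  96  83  86 102 138 166 172 173 174]
184 [160 152 143 124 102 101 108 120 145 161 165 164 164]
188 [162 157 153 162 178 182 181 178 165 157 161 168 168]
192 [166 151 142 158 176 180 176 170 166 163 171 174 176]
196 [166 153 144 161 178 179 172 169 168 168 173 177 177]
200 [121 124 140 154 159 159 167 173 154 113  91  87  91]
204 [160 146 162 178 182 181 182 179 166 161 170 149 141]
208 [152 135 157 177 182 183 182 176 162 157 167 148 142]
212 [165 149 161 177 182 183 181 176 170 168 160 130 138]
216 [162 144 156 179 183 184 180 171 170 176 162 132 139]
220 [ 74 109 152 176 183 182 177 153 120 100  88  68  63]
224 [157 149 158 175 181 182 178 162 146 143 145 146 147]
228 [163 154 156 175 183 181 176 165 163 171 174 176 175]
232 [168 160 162 177 182 178 170 165 174 176 176 173 176]
236 [174 167 147 140 152 149 146 165 177 175 178 176 177]
240 [171 166 148 139 153 155 159 172 176 178 176 176 174]
244 [175 166 147 138 152 156 163 175 177 178 177 175 176]
248 [166 160 145 140 149 155 164 163 164 164 165 165 165]
252 [124 124 127 134 127 108 117 119 120 122 118 117 116]
```

View pics/crop.png

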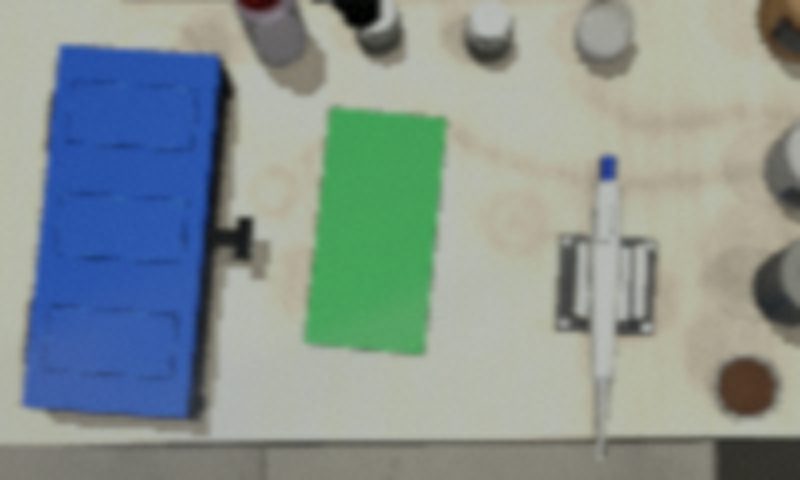

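```bash
cat > g.py <<'E'
from h import *
def az(q): y=R.from_quat(q).apply([0,1,0]); return np.degrees(np.arctan2(y[1],y[0]))
def calls(segs,start=None):
    """segs: list of (x,y,z,azimuth deg) one per call; prints dx,dy,dz,twist mm/deg of each call's end pose (tool assumed down)"""
    o=bot.get_obs(); p=np.array(o['eef_pos']) if start is None else np.array(start[:3]); a=az(o['tool_rot']) if start is None else start[3]
    for s in segs:
        t=np.array(s[:3]);b=a if s[3] is None else s[3]; r=np.radians(a);d=t-p
        ty=np.array([np.cos(r),np.sin(r)]);tx=np.array([-ty[1],ty[0]]);tx=np.cross([ty[0],ty[1],0],[0,0,-1])[:2]
        tw=-((b-a+180)%360-180)
        print('dx %.1f dy %.1f dz %.1f twist %.1f'%(1e3*d[:2]@tx,1e3*d[:2]@ty,-1e3*d[2],tw)); p=t;a=b
E
python3 - <<'E'
from g import *
o=bot.get_obs();p=np.array(o['eef_pos']);print(az(o['tool_rot']),R.from_quat(o['tool_rot']).as_matrix().round(2).tolist())
t=np.array([.489,.088,.135]);a0=az(o['tool_rot']);
calls([(*(p+(t-p)*f),a0+(-3.9-a0)*f) for f in(1/3,2/3,1)])
c=snap('top')
for u,v in[(301.5,182),(301.5,188),(300.6,228),(300,252),(211.25,199.5)]:print(ray(c,u,v,.064 if u<250 else .0265))
for n,u,v in[('red',214,132),('dish',337,237),('foot1',290,200),('foot2',313.5,222)]:print(n,ray(c,u,v,.006))
E
```

```text
74.71427150114954 [[-0.96, 0.26, -0.0], [0.26, 0.96, -0.0], [-0.0, -0.0, -1.0]]
dx -149.5 dy -95.2 dz 24.2 twist 26.2
dx -176.2 dy -19.4 dz 24.2 twist 26.2
dx -166.7 dy 60.4 dz 24.2 twist 26.2
[ 0.54685752 -0.20699694  0.0265    ]
[ 0.52699309 -0.20645531  0.0265    ]
[ 0.3966993  -0.20000916  0.0265    ]
[ 0.32023445 -0.19603477  0.0265    ]
[0.48782715 0.08431238 0.064     ]
red [0.72610351 0.08236651 0.006     ]
dish [ 0.36740821 -0.31946885  0.006     ]
foot1 [ 0.49058005 -0.16959319  0.006     ]
foot2 [ 0.41707621 -0.24471586  0.006     ]
```

>>> carry_out([
  {"dx":-30,"dy":-19,"dz":5,"twist":5.2,"fingers":-1},
  {"dx":-60,"dy":-38,"dz":10,"twist":10.5,"fingers":-1},
  {"dx":-90,"dy":-57,"dz":14.5,"twist":15.7,"fingers":-1},
  {"dx":-120,"dy":-76,"dz":19.4,"twist":21,"fingers":-1},
  {"dx":-149.5,"dy":-95,"dz":24.2,"twist":26.2,"fingers":-1},
])

```text
clock: 0.62
eef_pos: [0.2516, 0.3499, 0.1837]
tool_rot: [0.356, 0.935, -0.0, 0.0]
ft_force: [0.6, -0.2, -0.1]
grip_width: 0.0854
grasp_force: 0.0
```

>>> carry_out([
  {"dx":-35,"dy":-4,"dz":5,"twist":5.2,"fingers":-1},
  {"dx":-70,"dy":-8,"dz":10,"twist":10.5,"fingers":-1},
  {"dx":-106,"dy":-12,"dz":14.5,"twist":15.7,"fingers":-1},
  {"dx":-141,"dy":-16,"dz":19.4,"twist":21,"fingers":-1},
  {"dx":-176,"dy":-19.4,"dz":24.2,"twist":26.2,"fingers":-1},
])

```text
clock: 1.03
eef_pos: [0.3707, 0.2185, 0.1596]
tool_rot: [0.559, 0.829, 0.0, 0.0]
ft_force: [1.0, -0.3, 0.9]
grip_width: 0.0853
grasp_force: 0.0
```

>>> carry_out([
  {"dx":-42,"dy":15,"dz":5,"twist":6,"fingers":-1},
  {"dx":-84,"dy":30,"dz":10,"twist":12,"fingers":-1},
  {"dx":-125,"dy":45,"dz":17,"twist":19,"fingers":-1},
  {"dx":-160,"dy":58,"dz":22,"twist":25,"fingers":-1},
  {"dx":-166.7,"dy":60.4,"dz":24.2,"twist":26.2,"fingers":-1},
])

```text
clock: 1.45
eef_pos: [0.4923, 0.0848, 0.1348]
tool_rot: [0.734, 0.679, 0.0, 0.001]
ft_force: [0.3, 0.4, 0.0]
grip_width: 0.0851
grasp_force: 0.0
```

Run:
```python
from g import *
o=bot.get_obs();print(o['eef_pos'],az(o['tool_rot']),o['clock'],o['joint_pos'])
c=snap('wrist','w1.png');print(c['eye'],c['attitude']);print(proj(c,[.489,.088,.064]),c['intrinsics'][0][0])
```

```text
[0.49230229 0.08478648 0.134827  ] -4.392561192702367 1.45 [ 1.71739039e-01  2.83534431e-01 -1.34206871e-01  1.15174561e+00
 -1.81667899e-03  1.81920007e+00]
[0.49670853 0.15264939 0.30034552] [ 0.98991065 -0.03812775 -0.00443591  0.13639468]
[249.80864293 187.29942693] 313.27155344595553
```

View pics/w1.png

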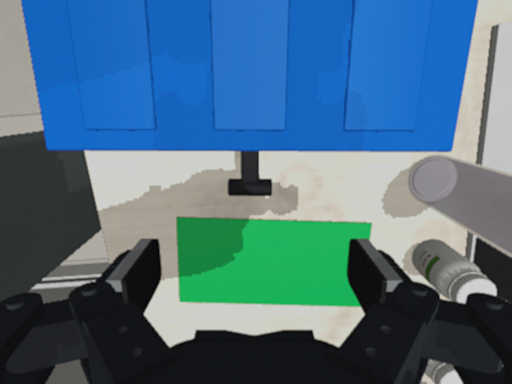

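The wrist view shows the bar at (250,187), as predicted. The lid's front edge runs from (47,150) to (453,151), and the mat's corners are at about (178,217), (371,222), (366,306) and (180,303).

Run:
```python
from g import *
c=snap('wrist')
hsv=cv2.cvtColor(c['image'],cv2.COLOR_RGB2HSV)
a,b=ray(c,47,150.5,.058),ray(c,453,151,.058);print(a,b,np.degrees(np.arctan2(*(b-a)[1::-1])),np.linalg.norm(b-a))
a,b=ray(c,229,187,.064),ray(c,271.5,187,.064);print('bar',a,b,np.linalg.norm(a-b))
for u,v in[(178,217),(371,222),(366,306),(180,303)]:print('mat',ray(c,u,v,.003))
calls([(.489,.088,.046,-4.2)])
```

```text
[0.33389568 0.12800518 0.058     ] [0.64772147 0.10384864 0.058     ] -4.401627817310775 0.3147541258003321
bar [0.47229695 0.08975584 0.064     ] [0.50537591 0.08724934 0.064     ] 0.03317378442554903
mat [0.41169077 0.04607292 0.003     ]
mat [0.60613182 0.02591217 0.003     ]
mat [ 0.60316668 -0.0730394   0.003     ]
mat [ 0.39974295 -0.05376438  0.003     ]
dx 1.1 dy -1.0 dz 88.5 twist 0.1
```

>>> carry_out([
  {"dx":0,"dy":-4,"dz":25,"twist":0,"fingers":-1},
  {"dx":-1,"dy":-4,"dz":50,"twist":0,"fingers":-1},
  {"dx":-1,"dy":-4,"dz":75,"twist":0,"fingers":-1},
  {"dx":-1,"dy":-4,"dz":95,"twist":0,"fingers":-1},
  {"dx":-1,"dy":-4,"dz":95,"twist":0,"fingers":-0.3},
])

```text
clock: 1.97
eef_pos: [0.4803, 0.0888, 0.037]
tool_rot: [0.73, 0.684, -0.004, -0.003]
ft_force: [-1.1, 0.5, 0.2]
grip_width: 0.0752
grasp_force: 0.0
```

>>> carry_out([
  {"dx":0,"dy":0,"dz":0,"twist":0,"fingers":1},
  {"dx":0,"dy":0,"dz":0,"twist":0,"fingers":1},
  {"dx":0,"dy":0,"dz":0,"twist":0,"fingers":1},
  {"dx":0,"dy":0,"dz":0,"twist":0,"fingers":1},
  {"dx":0,"dy":0,"dz":0,"twist":0,"fingers":1},
])

```text
clock: 2.38
eef_pos: [0.4895, 0.0888, 0.0436]
tool_rot: [0.731, 0.683, 0.004, 0.003]
ft_force: [5.2, 0.3, 4.5]
grip_width: 0.0305
grasp_force: 58.9
```

Run:
```python
from g import *
o=bot.get_obs();print(o['eef_pos'],az(o['tool_rot']),o['grip_width'],o['grasp_force'],o['ft_force'])
c=snap('wrist','w2.png')
# arc offsets: hinge 160 behind, 8 below bar at shut
r=np.hypot(160,8);a0=np.arctan2(8,160)
for th in np.arange(0,1.96,.13):
    a=a0+th; print('%.2f back %.1f up %.1f'%(th,160-r*np.cos(a),r*np.sin(a)-8))
```

```text
[0.48950881 0.08879779 0.04356948] -3.8765807817571565 0.030518946361157998 58.94735634326935 [5.15555233 0.26808741 4.45687155]
0.00 back 0.0 up 0.0
0.13 back 2.4 up 20.7
0.26 back 7.4 up 40.9
0.39 back 15.1 up 60.2
0.52 back 25.1 up 78.4
0.65 back 37.5 up 95.2
0.78 back 51.9 up 110.2
0.91 back 68.1 up 123.2
1.04 back 85.9 up 134.0
1.17 back 104.9 up 142.4
1.30 back 124.9 up 148.3
1.43 back 145.5 up 151.5
1.56 back 166.3 up 152.1
1.69 back 187.0 up 149.9
1.82 back 207.2 up 145.1
1.95 back 226.7 up 137.7
```

View pics/w2.png

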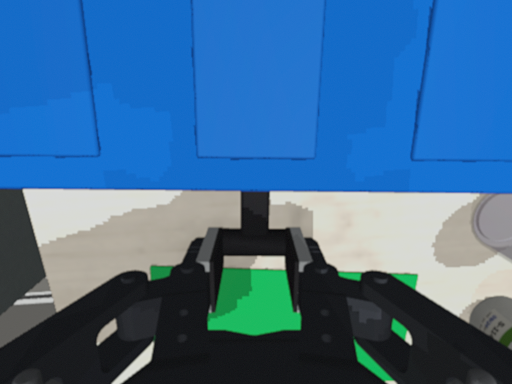

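>>> carry_out([
  {"dx":0.5,"dy":0,"dz":-5,"twist":0,"fingers":1},
  {"dx":1.2,"dy":0,"dz":-12,"twist":0,"fingers":1},
  {"dx":2.4,"dy":0,"dz":-20.7,"twist":0,"fingers":1},
  {"dx":4.6,"dy":0,"dz":-31,"twist":0,"fingers":1},
  {"dx":7.4,"dy":0,"dz":-40.9,"twist":0,"fingers":1},
])

```text
clock: 2.85
eef_pos: [0.49, 0.097, 0.0837]
tool_rot: [0.731, 0.683, 0.004, 0.002]
ft_force: [9.7, 4.3, -5.6]
grip_width: 0.0302
grasp_force: 59.6
```

>>> carry_out([
  {"dx":7.7,"dy":0.3,"dz":-19.3,"twist":0,"fingers":1},
  {"dx":17.7,"dy":0.5,"dz":-37.5,"twist":0,"fingers":1},
  {"dx":30.1,"dy":0.7,"dz":-54.3,"twist":0,"fingers":1},
  {"dx":44.5,"dy":1,"dz":-69.3,"twist":0,"fingers":1},
  {"dx":60.7,"dy":1,"dz":-82.3,"twist":0,"fingers":1},
])

```text
clock: 3.27
eef_pos: [0.4946, 0.1576, 0.1656]
tool_rot: [0.731, 0.683, 0.004, 0.002]
ft_force: [14.1, 4.5, -9.8]
grip_width: 0.0289
grasp_force: 59.9
```

Run:
```python
from g import *
c=snap('wrist');s=snap('scene')
cv2.imwrite('pics/w3.png',np.hstack([cv2.resize(c['image'][150:384,80:430],(400,267)),cv2.resize(s['image'][120:354,60:410],(400,267))])[:,:,::-1])
o=bot.get_obs();print(o['eef_pos'],o['ft_force'],o['ft_torque'],o['grip_width'])
```

```text
[0.49481768 0.15909447 0.16659763] [11.28765674  1.01611878 -5.55079931] [-0.02325704 -1.99743719  0.2412366 ] 0.028405084305551696
```

View pics/w3.png

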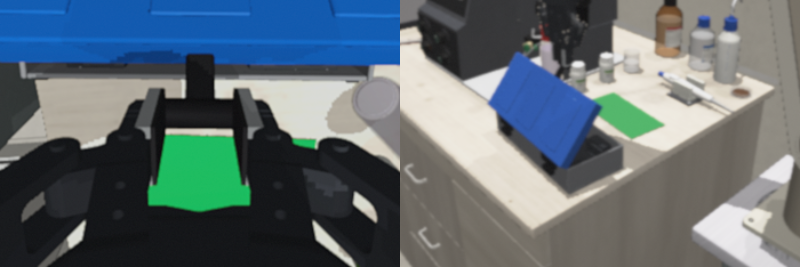

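>>> carry_out([
  {"dx":17.5,"dy":0.3,"dz":-9.5,"twist":0,"fingers":1},
  {"dx":36.5,"dy":0.5,"dz":-17.2,"twist":0,"fingers":1},
  {"dx":56.8,"dy":0.7,"dz":-22.6,"twist":0,"fingers":1},
  {"dx":77.4,"dy":1,"dz":-25.8,"twist":0,"fingers":1},
  {"dx":98.2,"dy":1.2,"dz":-26,"twist":0,"fingers":1},
])

```text
clock: 3.78
eef_pos: [0.5027, 0.2544, 0.1953]
tool_rot: [0.732, 0.682, 0.005, 0.003]
ft_force: [4.4, -1.9, 12.6]
grip_width: 0.0281
grasp_force: 63.2
```

>>> carry_out([
  {"dx":16,"dy":0.2,"dz":1,"twist":0,"fingers":1},
  {"dx":30,"dy":0.4,"dz":4,"twist":0,"fingers":1},
  {"dx":42,"dy":0.6,"dz":7.5,"twist":0,"fingers":1},
  {"dx":50,"dy":0.7,"dz":10,"twist":0,"fingers":1},
  {"dx":56,"dy":0.7,"dz":12,"twist":0,"fingers":1},
])

```text
clock: 4.2
eef_pos: [0.5075, 0.3138, 0.1841]
tool_rot: [0.731, 0.683, 0.008, 0.001]
ft_force: [4.2, 3.5, 14.9]
grip_width: 0.0284
grasp_force: 68.4
```

>>> carry_out([
  {"dx":1,"dy":0,"dz":0,"twist":0,"fingers":1},
  {"dx":1,"dy":0,"dz":0,"twist":0,"fingers":0},
  {"dx":1,"dy":0,"dz":0,"twist":0,"fingers":-0.6},
  {"dx":1,"dy":0,"dz":0,"twist":0,"fingers":-1},
  {"dx":1,"dy":0,"dz":0,"twist":0,"fingers":-1},
])

```text
clock: 4.62
eef_pos: [0.502, 0.31, 0.177]
tool_rot: [0.731, 0.683, -0.001, -0.0]
ft_force: [0.0, -0.7, -0.8]
grip_width: 0.0752
grasp_force: 0.0
```

>>> carry_out([
  {"dx":1,"dy":0,"dz":-10,"twist":0,"fingers":-1},
  {"dx":1,"dy":0,"dz":-25,"twist":0,"fingers":-1},
  {"dx":1,"dy":0,"dz":-45,"twist":0,"fingers":-1},
  {"dx":1,"dy":0,"dz":-65,"twist":0,"fingers":-1},
  {"dx":1,"dy":0,"dz":-80,"twist":0,"fingers":-1},
])

```text
clock: 5.03
eef_pos: [0.5031, 0.3116, 0.2598]
tool_rot: [0.731, 0.683, 0.0, -0.0]
ft_force: [0.2, 0.4, -0.1]
grip_width: 0.0856
grasp_force: 0.0
```

Run:
```python
from g import *
o=bot.get_obs();print(o['eef_pos'],az(o['tool_rot']),o['grip_width'],o['ft_force'],o['joint_pos'])
c=snap('wrist','w4.png');t=snap('top');s=snap('scene')
for im in (t,): cv2.imwrite('pics/t4.png',np.hstack([cv2.resize(t['image'][140:260,140:340],(480,288)),cv2.resize(s['image'],(320,240))[0:240],][:1])[:,:,::-1])
a=cv2.resize(t['image'][140:260,140:340],(400,240));b=cv2.resize(s['image'][60:300,0:400],(400,240))
cv2.imwrite('pics/t4.png',np.hstack([a,b])[:,:,::-1])
```

```text
[0.50314205 0.31161614 0.25979852] -3.9012006778411283 0.0855882446054334 [ 0.2247184   0.35564886 -0.09413488] [5.54441106e-01 4.17683100e-01 3.87557091e-01 1.54006935e+00
 1.41236473e-04 2.19332618e+00]
```

View pics/t4.png

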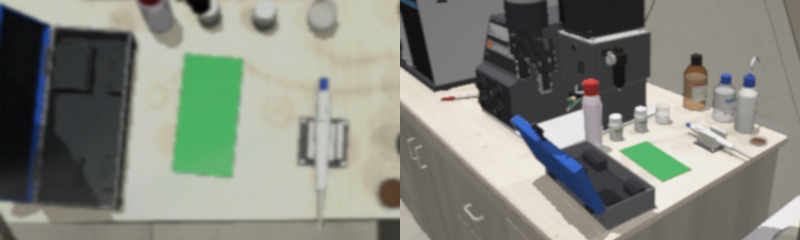

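Scene and top views show the lid resting back on its stop and the purple bottle upright. Next I go to the rest.

Run:
```python
from g import *
o=bot.get_obs();p=np.array(o['eef_pos']);a0=az(o['tool_rot'])
t=np.array([.513,-.2055,.16])
calls([(*(p+(t-p)*f),a0+(-92.8-a0)*f) for f in(1/3,2/3,1)])
```

```text
dx -171.9 dy 14.8 dz 33.1 twist 29.6
dx -142.1 dy 97.8 dz 33.1 twist 29.6
dx -75.1 dy 155.3 dz 33.1 twist 29.6
```

>>> carry_out([
  {"dx":-34,"dy":3,"dz":0,"twist":6,"fingers":-1},
  {"dx":-69,"dy":6,"dz":5,"twist":12,"fingers":-1},
  {"dx":-103,"dy":9,"dz":15,"twist":18,"fingers":-1},
  {"dx":-138,"dy":12,"dz":25,"twist":24,"fingers":-1},
  {"dx":-172,"dy":15,"dz":33,"twist":29.6,"fingers":-1},
])

```text
clock: 5.6
eef_pos: [0.5049, 0.1373, 0.2224]
tool_rot: [0.882, 0.471, -0.002, -0.0]
ft_force: [0.4, 0.2, -0.0]
grip_width: 0.0852
grasp_force: 0.0
```

>>> carry_out([
  {"dx":-28,"dy":20,"dz":7,"twist":6,"fingers":-1},
  {"dx":-57,"dy":39,"dz":14,"twist":12,"fingers":-1},
  {"dx":-85,"dy":59,"dz":20,"twist":18,"fingers":-1},
  {"dx":-114,"dy":78,"dz":27,"twist":24,"fingers":-1},
  {"dx":-142,"dy":98,"dz":33,"twist":29.6,"fingers":-1},
])

```text
clock: 6.02
eef_pos: [0.5081, -0.035, 0.1898]
tool_rot: [0.973, 0.23, -0.002, -0.001]
ft_force: [0.2, 0.4, -0.1]
grip_width: 0.0855
grasp_force: 0.0
```

>>> carry_out([
  {"dx":-17,"dy":35,"dz":7,"twist":7,"fingers":-1},
  {"dx":-34,"dy":70,"dz":14,"twist":14,"fingers":-1},
  {"dx":-51,"dy":105,"dz":20,"twist":21,"fingers":-1},
  {"dx":-68,"dy":140,"dz":27,"twist":27,"fingers":-1},
  {"dx":-75,"dy":155,"dz":33,"twist":29.6,"fingers":-1},
])

```text
clock: 6.43
eef_pos: [0.5115, -0.2096, 0.1566]
tool_rot: [1.0, -0.028, -0.001, 0.0]
ft_force: [0.5, -0.5, -0.0]
grip_width: 0.0853
grasp_force: 0.0
```

Run:
```python
from g import *
o=bot.get_obs();print(o['eef_pos'],az(o['tool_rot']),o['joint_pos'][5],o['clock'])
c=snap('wrist','w5.png')
for p in [(.513,-.2055,.0265),(.455,-.2027,.0265),(.547,-.207,.0265)]:print(proj(c,p))
```

```text
[ 0.5114741  -0.20961809  0.15656342] -93.17871980202831 2.8090217197008283 6.4333
[249.0057281  172.32083795]
[249.66600069 228.13630552]
[248.43488943 136.81672622]
```

View pics/w5.png

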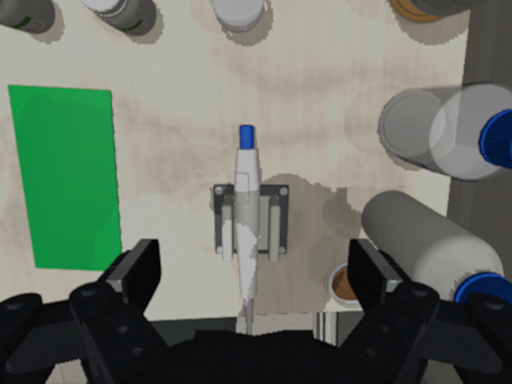

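The wrist view has the blue button at (247,137) and the rest foot at x 215–288, y 185–253, with the pipette axis close to column 248. My estimate is within 1–2 mm.

>>> carry_out([
  {"dx":2,"dy":0,"dz":20,"twist":0,"fingers":-1},
  {"dx":2,"dy":0,"dz":45,"twist":0,"fingers":-1},
  {"dx":2,"dy":0,"dz":70,"twist":0,"fingers":-1},
  {"dx":2,"dy":0,"dz":80,"twist":0,"fingers":-1},
  {"dx":2,"dy":0,"dz":80,"twist":0,"fingers":-1},
])

```text
clock: 6.9
eef_pos: [0.5117, -0.204, 0.0749]
tool_rot: [1.0, -0.023, -0.004, -0.002]
ft_force: [-0.2, 0.7, -0.2]
grip_width: 0.0853
grasp_force: 0.0
```

Run:
```python
from g import *
c=snap('wrist')
o=bot.get_obs();print(o['eef_pos'],az(o['tool_rot']))
hsv=cv2.cvtColor(c['image'],cv2.COLOR_RGB2HSV);m=cv2.inRange(hsv,(105,120,40),(125,255,255));m[:,350:]=0
cs,_=cv2.findContours(m,cv2.RETR_EXTERNAL,cv2.CHAIN_APPROX_NONE);k=max(cs,key=cv2.contourArea).reshape(-1,2)
print(k.min(0),k.max(0),[ray(c,k[:,0].mean(),v,.0265).round(4) for v in(k[:,1].min(),k[:,1].max())])
calls([(.514,-.2052,.009,-92.8)])
```

```text
[ 0.51340823 -0.20461319  0.07707505] -92.65087651621998
[244 134] [262 166] [array([ 0.5578, -0.2056,  0.0265]), array([ 0.5358, -0.2046,  0.0265])]
dx 0.6 dy 0.6 dz 68.1 twist 0.1
```

>>> carry_out([
  {"dx":0.5,"dy":0.5,"dz":20,"twist":0,"fingers":-1},
  {"dx":0.5,"dy":0.5,"dz":40,"twist":0,"fingers":-1},
  {"dx":0.5,"dy":0.5,"dz":58,"twist":0,"fingers":-1},
  {"dx":0.5,"dy":0.5,"dz":67,"twist":0,"fingers":-1},
  {"dx":0.5,"dy":0.5,"dz":67,"twist":0,"fingers":-0.5},
])

```text
clock: 7.37
eef_pos: [0.5148, -0.2056, 0.011]
tool_rot: [1.0, -0.023, -0.001, -0.0]
ft_force: [0.2, 0.1, -0.1]
grip_width: 0.0753
grasp_force: 0.0
```

>>> carry_out([
  {"dx":0,"dy":0,"dz":0,"twist":0,"fingers":-0.2},
  {"dx":0,"dy":0,"dz":0,"twist":0,"fingers":0.2},
  {"dx":0,"dy":0,"dz":0,"twist":0,"fingers":1},
  {"dx":0,"dy":0,"dz":0,"twist":0,"fingers":1},
  {"dx":0,"dy":0,"dz":0,"twist":0,"fingers":1},
])

```text
clock: 7.78
eef_pos: [0.5165, -0.2064, 0.0128]
tool_rot: [1.0, -0.023, 0.001, 0.0]
ft_force: [0.3, 0.2, 1.2]
grip_width: 0.0123
grasp_force: 2.5
```

>>> carry_out([
  {"dx":0,"dy":0,"dz":0,"twist":0,"fingers":1},
  {"dx":0,"dy":0,"dz":0,"twist":0,"fingers":1},
  {"dx":0,"dy":0,"dz":0,"twist":0,"fingers":1},
  {"dx":0,"dy":0,"dz":0,"twist":0,"fingers":1},
  {"dx":0,"dy":0,"dz":0,"twist":0,"fingers":1},
])

```text
clock: 8.2
eef_pos: [0.5165, -0.2064, 0.0123]
tool_rot: [1.0, -0.023, 0.001, 0.0]
ft_force: [2.5, -0.4, 2.9]
grip_width: 0.0002
grasp_force: 1.4
```

Run:
```python
from g import *
c=snap('wrist','w6.png')
o=bot.get_obs();print(o['eef_pos'],az(o['tool_rot']),o['grip_width'],o['grasp_force'])
cv2.imwrite('pics/w6.png',c['image'][80:384,100:420,::-1])
```

```text
[ 0.51644435 -0.20643933  0.01224501] -92.68408272961783 -9.862868375691193e-05 1.5265391536377138
```

View pics/w6.png

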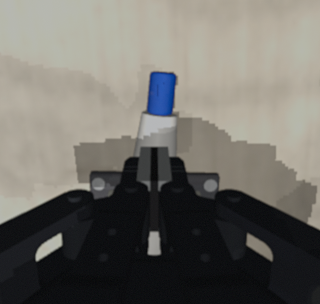

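The fingers have shut to zero, so the pipette was missed or squeezed out. The button is at crop (161,93), which is still near its old position. I'll triangulate the button.

```bash
cat > tri.py <<'E'
from g import *
def blob(c,p,w=25):
    u,v=proj(c,p).astype(int);hsv=cv2.cvtColor(c['image'],cv2.COLOR_RGB2HSV);m=cv2.inRange(hsv,(105,110,40),(125,255,255))
    k=np.zeros_like(m);k[max(v-w,0):v+w,max(u-w,0):u+w]=m[max(v-w,0):v+w,max(u-w,0):u+w]
    y,x=np.nonzero(k);return (np.array([x.mean(),y.mean()]),len(x)) if len(x) else (None,0)
def tri(p,views=('wrist','top','scene'),w={'wrist':60,'top':12,'scene':18}):
    A=np.zeros((3,3));b=np.zeros(3);L=[]
    for n in views:
        c=snap(n);q,k=blob(c,p,w[n])
        if q is None: print(n,'none');continue
        d=rot(c)@np.linalg.solve(np.array(c['intrinsics']),[*q,1]);d/=np.linalg.norm(d);P=np.eye(3)-np.outer(d,d);e=np.array(c['eye']);A+=P;b+=P@e;L.append((n,P,e,q.round(1),k))
    X=np.linalg.solve(A,b);print(X.round(4),[(n,q,k,round(1e3*np.linalg.norm(P@(X-e)),1)) for n,P,e,q,k in L]);return X
E
python3 -c "
from tri import *
tri([.547,-.206,.0265]);tri([.547,-.206,.0265],('top','scene'))
s=snap('scene');w=snap('wrist');cv2.imwrite('pics/w7.png',np.hstack([cv2.resize(s['image'][150:240,260:380],(600,450),interpolation=cv2.INTER_CUBIC)])[:,:,::-1])"
```

```text
top none
[ 0.5508 -0.2099  0.0225] [('wrist', array([261. , 173.3]), 1056, np.float64(2.9)), ('scene', array([289. , 186.5]), 2, np.float64(2.9))]
top none
[-0.3747  0.8667  0.7083] [('scene', array([289. , 186.5]), 2, np.float64(0.0))]
```

View pics/w7.png

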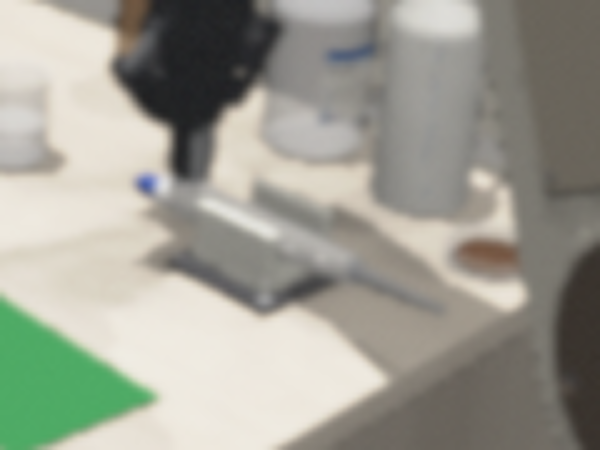

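Run:
```python
from tri import *
c=snap('wrist')
o=bot.get_obs();p=np.array(o['eef_pos']);print(p,o['ft_force'],o['ft_torque'])
for dz in(0,.01,.02,.03,.05):print('tcp+',dz,proj(c,p+[0,0,dz]).round(0),'pad front edge',proj(c,p+[.011,0,dz]).round(0))
for z in(.0125,.0265,.04):print(z,'button ctr',ray(c,261,173.3,z).round(4),'tip',ray(c,262,152,z).round(4),'base',ray(c,260,195,z).round(4))
for x in(.455,.50,.53,.547):print(x,proj(c,[x,-.205,.0265]).round(0),proj(c,[x,-.205,.0125]).round(0))
im=c['image'].mean(2).astype(int)
for v in(200,215,225,232,240,260,290,310,320,330):print(v,im[v,215:305:4])
s=snap('scene');print(proj(s,[.547,-.206,.0265]),proj(s,p))
sm=s['image'].astype(int)
for y in range(180,215,3):print(y,[tuple(sm[y,x]) for x in range(284,306,4)])
```

```text
[ 0.51633771 -0.20641857  0.01215494] [ 4.16264497 -0.6262417   3.49668526] [-0.07080141 -0.65819226 -0.00407225]
tcp+ 0 [253. 225.] pad front edge [252. 207.]
tcp+ 0.01 [253. 232.] pad front edge [252. 213.]
tcp+ 0.02 [253. 240.] pad front edge [252. 220.]
tcp+ 0.03 [253. 249.] pad front edge [252. 228.]
tcp+ 0.05 [253. 271.] pad front edge [252. 247.]
0.0125 button ctr [ 0.5463 -0.212   0.0125] tip [ 0.5578 -0.213   0.0125] base [ 0.5341 -0.211   0.0125]
0.0265 button ctr [ 0.5495 -0.2118  0.0265] tip [ 0.56   -0.2128  0.0265] base [ 0.5383 -0.2109  0.0265]
0.04 button ctr [ 0.5525 -0.2117  0.04  ] tip [ 0.5621 -0.2125  0.04  ] base [ 0.5423 -0.2108  0.04  ]
0.455 [256. 334.] [256. 318.]
0.5 [252. 264.] [252. 252.]
0.53 [249. 211.] [250. 203.]
0.547 [247. 179.] [248. 173.]
200 [164 165 166 165 166 170 153 165 183 183 183 184 183 183 181 140 111 109
 111 113 126 127 153]
215 [168 172 148 145 157 169 150 164 162 142 147 147 140 134 125 102 114 114
 115 117 129 130 128]
225 [117 118 120 119 118 100 118 129 137 141 146 143 137 131 124 101 116 117
 116 120 130 130 129]
232 [116 116 118 
[... 3388 characters left out ...]
, np.int64(227), np.int64(216)), (np.int64(205), np.int64(195), np.int64(181)), (np.int64(105), np.int64(103), np.int64(102))]
210 [(np.int64(222), np.int64(216), np.int64(202)), (np.int64(231), np.int64(225), np.int64(215)), (np.int64(235), np.int64(229), np.int64(219)), (np.int64(234), np.int64(229), np.int64(218)), (np.int64(235), np.int64(230), np.int64(219)), (np.int64(228), np.int64(221), np.int64(209))]
213 [(np.int64(237), np.int64(232), np.int64(222)), (np.int64(237), np.int64(232), np.int64(222)), (np.int64(237), np.int64(231), np.int64(222)), (np.int64(236), np.int64(231), np.int64(221)), (np.int64(237), np.int64(231), np.int64(221)), (np.int64(236), np.int64(230), np.int64(220))]
```

>>> carry_out([
  {"dx":0,"dy":0,"dz":-10,"twist":0,"fingers":0.5},
  {"dx":0,"dy":0,"dz":-25,"twist":0,"fingers":0},
  {"dx":0,"dy":0,"dz":-40,"twist":0,"fingers":-1},
  {"dx":0,"dy":0,"dz":-60,"twist":0,"fingers":-1},
  {"dx":0,"dy":0,"dz":-70,"twist":0,"fingers":-1},
])

```text
clock: 9.12
eef_pos: [0.5146, -0.206, 0.0832]
tool_rot: [1.0, -0.024, -0.001, -0.0]
ft_force: [0.8, -0.4, -0.5]
grip_width: 0.0607
grasp_force: 0.0
```

>>> carry_out([
  {"dx":0,"dy":0,"dz":0,"twist":0,"fingers":-1},
  {"dx":0,"dy":0,"dz":0,"twist":0,"fingers":-1},
  {"dx":0,"dy":0,"dz":0,"twist":0,"fingers":-1},
  {"dx":0,"dy":0,"dz":0,"twist":0,"fingers":-1},
  {"dx":0,"dy":0,"dz":0,"twist":0,"fingers":-1},
])

```text
clock: 9.53
eef_pos: [0.5146, -0.2058, 0.0805]
tool_rot: [1.0, -0.023, -0.001, -0.0]
ft_force: [0.1, -0.1, -0.4]
grip_width: 0.0853
grasp_force: 0.0
```

Run:
```python
from tri import *
o=bot.get_obs();p=np.array(o['eef_pos']);print(p,o['grip_width'],o['ft_force'])
X=tri([.55,-.208,.0265],w={'wrist':45,'top':12,'scene':18})
c=snap('wrist');im=c['image'].astype(int)
hsv=cv2.cvtColor(c['image'],cv2.COLOR_RGB2HSV);m=cv2.inRange(hsv,(105,120,40),(125,255,255));m[:,350:]=0
cs,_=cv2.findContours(m,cv2.RETR_EXTERNAL,cv2.CHAIN_APPROX_NONE);k=max(cs,key=cv2.contourArea).reshape(-1,2);print(k.min(0),k.max(0))
print('pred old',proj(c,[.5578,-.2056,.0265]),proj(c,[.5358,-.2046,.0265]))
# profile rows of pipette
for x in(.53,.515,.50,.48,.455,.43,.41,.39):
    u,v=proj(c,[x,-.205,.0265]);v=int(v)
    if v<384: print(x,round(u),v,im[v,int(u)-26:int(u)+27:3].mean(1).astype(int))
print('feet rows: dark fingers lowest', )
```

```text
[ 0.51463825 -0.20581422  0.08051985] 0.08529986315738222 [ 0.12140842 -0.08874    -0.3677233 ]
top none
[ 0.5496 -0.2102  0.0329] [('wrist', array([260.6, 153.7]), 574, np.float64(3.0)), ('scene', array([289.5, 183.5]), 4, np.float64(3.0))]
[251 139] [270 170]
pred old [249.89005414 138.60123432] [250.04224113 169.48440313]
0.53 251 177 [156 156 156 155 156 157 160 130 164 173 161 172 172 172 170 148 110 153]
0.515 252 197 [156 157 159 146 119 126 162 172 170 170 168 130 126 120 109  96 114 120]
0.5 253 216 [ 54  52  50  47  94 112 129 130 132 134 124 142 137 130 117  65  54  53]
0.48 254 240 [ 70  69 103 109 125 134 136 140 143 132 141 135 125 102 123 123 111  62]
0.455 256 269 [111  84 153 172 173 164 149 143 141 136 128 109 122 122 122 121  57 106]
0.43 257 297 [ 78 155 172 172 144 144 143 137 126  98  76  73  72  71  70  58 108 131]
0.41 258 318 [138 171 172 163 144 141 135 119 110 119 120 121 119 118 117 119 117 117]
0.39 259 338 [10 13 11 12 13 11 12 13 10 11 10 10 12 10 14 13 14 12]
feet rows: dark fingers lowest
```

>>> carry_out([
  {"dx":0,"dy":2.7,"dz":25,"twist":3.3,"fingers":-1},
  {"dx":0,"dy":2.7,"dz":50,"twist":3.3,"fingers":-1},
  {"dx":0,"dy":2.7,"dz":68,"twist":3.3,"fingers":-1},
  {"dx":0,"dy":2.7,"dz":77,"twist":3.3,"fingers":-0.5},
  {"dx":0,"dy":2.7,"dz":77,"twist":3.3,"fingers":-0.2},
])

```text
clock: 10.15
eef_pos: [0.5135, -0.2081, 0.0024]
tool_rot: [0.999, -0.052, -0.002, -0.001]
ft_force: [-0.4, 0.5, -0.6]
grip_width: 0.0642
grasp_force: 0.0
```

>>> carry_out([
  {"dx":0,"dy":0,"dz":0,"twist":0,"fingers":0.2},
  {"dx":0,"dy":0,"dz":0,"twist":0,"fingers":0.3},
  {"dx":0,"dy":0,"dz":0,"twist":0,"fingers":0.35},
  {"dx":0,"dy":0,"dz":0,"twist":0,"fingers":0.4},
  {"dx":0,"dy":0,"dz":0,"twist":0,"fingers":0.45},
])

```text
clock: 10.57
eef_pos: [0.5165, -0.209, 0.0059]
tool_rot: [0.999, -0.052, 0.001, 0.0]
ft_force: [0.3, 0.9, -0.2]
grip_width: 0.0233
grasp_force: 0.5
```

>>> carry_out([
  {"dx":0,"dy":0,"dz":1,"twist":0,"fingers":0.5},
  {"dx":0,"dy":0,"dz":1,"twist":0,"fingers":0.55},
  {"dx":0,"dy":0,"dz":1,"twist":0,"fingers":0.6},
  {"dx":0,"dy":0,"dz":1,"twist":0,"fingers":0.6},
  {"dx":0,"dy":0,"dz":1,"twist":0,"fingers":0.6},
])

```text
clock: 10.98
eef_pos: [0.5167, -0.2091, 0.0045]
tool_rot: [0.999, -0.052, 0.001, 0.0]
ft_force: [2.5, 1.3, 3.9]
grip_width: 0.0186
grasp_force: 56.7
```

>>> carry_out([
  {"dx":0,"dy":0,"dz":0,"twist":0,"fingers":1},
  {"dx":0,"dy":0,"dz":0,"twist":0,"fingers":1},
  {"dx":0,"dy":0,"dz":-2,"twist":0,"fingers":1},
  {"dx":0,"dy":0,"dz":-4,"twist":0,"fingers":1},
  {"dx":0,"dy":0,"dz":-6,"twist":0,"fingers":1},
])

```text
clock: 11.4
eef_pos: [0.5133, -0.2086, 0.0087]
tool_rot: [0.999, -0.052, -0.002, -0.0]
ft_force: [-0.2, 0.2, -1.3]
grip_width: 0.0184
grasp_force: 56.3
```

>>> carry_out([
  {"dx":0,"dy":0,"dz":-12,"twist":0,"fingers":1},
  {"dx":0,"dy":0,"dz":-28,"twist":0,"fingers":1},
  {"dx":0,"dy":0,"dz":-46,"twist":0,"fingers":1},
  {"dx":0,"dy":0,"dz":-64,"twist":0,"fingers":1},
  {"dx":0,"dy":0,"dz":-76,"twist":0,"fingers":1},
])

```text
clock: 11.82
eef_pos: [0.5145, -0.209, 0.0865]
tool_rot: [0.999, -0.052, -0.001, 0.0]
ft_force: [0.1, 0.4, -0.8]
grip_width: 0.0183
grasp_force: 56.3
```

Run:
```python
from tri import *
o=bot.get_obs();p=np.array(o['eef_pos']);print(p,az(o['tool_rot']),o['grip_width'],o['grasp_force'],o['ft_force'],o['ft_torque'])
X=tri(p+[.04,-.003,.02],w={'wrist':60,'top':15,'scene':18})
c=snap('scene');im=c['image'].astype(int)
# where is nozzle: list the pale strip under predicted nozzle for droop angles
d=np.array([np.cos(np.radians(174)),np.sin(np.radians(174)),0])
g=p+[0,0,.025]
for a in(0,10,20,30,40):
    q=g+.201*(np.cos(np.radians(a))*d-[0,0,np.sin(np.radians(a))]);print(a,q.round(3),proj(c,q).round(0))
cv2.imwrite('pics/dbg.png',im.astype(np.uint8)[:,:,::-1])
ref=cv2.imread('pics/s0.png')[:,:,::-1].astype(int);t=abs(im-ref).sum(2)>90
sub=t[150:235,280:370]
for r in range(0,85,3):print(150+r,''.join('#' if v else '.' for v in sub[r,::2]))
```

```text
[ 0.51450711 -0.20896056  0.08647526] -96.00289068451046 0.01828365739257835 56.33174342015991 [ 0.08568319  0.36954399 -0.83409579] [-0.01822751 -0.04881328 -0.02464738]
top none
[ 0.5478 -0.2126  0.1138] [('wrist', array([257. , 182.7]), 1291, np.float64(2.2)), ('scene', array([292.1, 158.9]), 8, np.float64(2.2))]
0 [ 0.315 -0.188  0.111] [354. 188.]
10 [ 0.318 -0.188  0.077] [351. 199.]
20 [ 0.327 -0.189  0.043] [347. 209.]
30 [ 0.341 -0.191  0.011] [342. 217.]
40 [ 0.361 -0.193 -0.018] [335. 223.]
150 .....##########............................##
153 .......########............................##
156 .......#######..............................#
159 .....#########..............................#
162 ......####.##...............................#
165 .........#..####............................#
168 ..............#..#..........................#
171 ............####.##..........................
174 ...............##............................
177 ...................##........................
180 .....................###.....................
183 ...##....................##............
[... 156 characters left out ...]

195 .....####.......####...########...........###
198 ........##........##############..........###
201 ......###..........################........##
204 ..................##.###############.......##
207 ......................################.....##
210 ....................##..###..###########.....
213 .......................##..###.##########....
216 .............................####.####.......
219 ............................#######..........
222 .............................###.............
225 .............................................
228 .............................................
231 .............................................
234 .............................................
```

Run:
```python
from g import *
o=bot.get_obs();p=np.array(o['eef_pos']);a0=az(o['tool_rot'])
t=np.array([.539,.017,.0865])
calls([(*(p+(t-p)*f),a0+(-50-a0)*f) for f in(1/2,1)])
c=snap('top')
for n,u,v,z in[('s0',243,147,.07),('s1',272,148,.07),('beak',301,147,.06)]:print(n,ray(c,u,v,z))
```

```text
dx 0.4 dy -113.5 dz -0.8 twist -23.0
dx 44.7 dy -104.4 dz -0.8 twist -23.0
s0 [ 0.65594408 -0.01788776  0.07      ]
s1 [ 0.6513255 -0.110977   0.07     ]
beak [ 0.65586305 -0.20502586  0.06      ]
```

>>> carry_out([
  {"dx":0,"dy":-15,"dz":-2,"twist":-3,"fingers":1},
  {"dx":0,"dy":-38,"dz":-2,"twist":-8,"fingers":1},
  {"dx":0,"dy":-64,"dz":-2,"twist":-13,"fingers":1},
  {"dx":0,"dy":-90,"dz":-2,"twist":-18,"fingers":1},
  {"dx":0.5,"dy":-113.5,"dz":-2,"twist":-23,"fingers":1},
])

```text
clock: 12.48
eef_pos: [0.5262, -0.0947, 0.0859]
tool_rot: [0.989, 0.15, -0.002, -0.001]
ft_force: [0.8, 1.2, -1.0]
grip_width: 0.0181
grasp_force: 56.4
```

>>> carry_out([
  {"dx":10,"dy":-24,"dz":0,"twist":-5,"fingers":1},
  {"dx":21,"dy":-48,"dz":0,"twist":-10,"fingers":1},
  {"dx":31,"dy":-72,"dz":0,"twist":-16,"fingers":1},
  {"dx":40,"dy":-93,"dz":0,"twist":-21,"fingers":1},
  {"dx":44.7,"dy":-104.4,"dz":0,"twist":-23,"fingers":1},
])

```text
clock: 12.9
eef_pos: [0.5388, 0.0192, 0.0861]
tool_rot: [0.939, 0.345, -0.001, -0.001]
ft_force: [0.1, 0.2, -1.1]
grip_width: 0.0181
grasp_force: 56.5
```

>>> carry_out([
  {"dx":0,"dy":0,"dz":5,"twist":0,"fingers":1},
  {"dx":0,"dy":0,"dz":17,"twist":0,"fingers":1},
  {"dx":0,"dy":0,"dz":29,"twist":0,"fingers":1},
  {"dx":0,"dy":0,"dz":41,"twist":0,"fingers":1},
  {"dx":0,"dy":0,"dz":48,"twist":0,"fingers":1},
])

```text
clock: 13.32
eef_pos: [0.5382, 0.0156, 0.0374]
tool_rot: [0.94, 0.341, -0.002, -0.0]
ft_force: [1.1, -0.1, -1.4]
grip_width: 0.0181
grasp_force: 56.5
```

Run:
```python
from tri import *
o=bot.get_obs();p=np.array(o['eef_pos']);print(p,az(o['tool_rot']),o['grip_width'],o['grasp_force'],o['ft_force'],o['ft_torque'],o['joint_pos'][5])
tri(p+[.03,.025,.022],w={'wrist':60,'top':12,'scene':20})
tri(p+[.03,.025,.022],('wrist','scene'),w={'wrist':60,'top':12,'scene':20})
```

```text
[0.53817533 0.01562705 0.03741587] -50.13183920130162 0.0181319831567766 56.47864513710374 [ 1.08151532 -0.06930235 -1.38061182] [ 0.04232864  0.00754606 -0.01690913] 2.475217168963656
top none
[0.564  0.0361 0.0616] [('wrist', array([256.8, 182.7]), 1274, np.float64(1.8)), ('scene', array([224.8, 198.8]), 15, np.float64(1.8))]
[0.5648 0.0366 0.0642] [('wrist', array([256.8, 182.8]), 1271, np.float64(1.7)), ('scene', array([224.5, 197.9]), 16, np.float64(1.7))]
```

>>> carry_out([
  {"dx":0,"dy":0,"dz":6,"twist":0,"fingers":1},
  {"dx":0,"dy":0,"dz":13,"twist":0,"fingers":1},
  {"dx":0,"dy":0,"dz":20,"twist":0,"fingers":1},
  {"dx":0,"dy":0,"dz":26,"twist":0,"fingers":1},
  {"dx":0,"dy":0,"dz":30,"twist":0,"fingers":1},
])

```text
clock: 13.98
eef_pos: [0.5393, 0.0169, 0.0086]
tool_rot: [0.94, 0.342, -0.001, -0.0]
ft_force: [0.0, -0.2, -1.6]
grip_width: 0.0184
grasp_force: 56.4
```

>>> carry_out([
  {"dx":0,"dy":0,"dz":2,"twist":0,"fingers":1},
  {"dx":0,"dy":0,"dz":4,"twist":0,"fingers":1},
  {"dx":0,"dy":0,"dz":6,"twist":0,"fingers":1},
  {"dx":0,"dy":0,"dz":8,"twist":0,"fingers":1},
  {"dx":0,"dy":0,"dz":8,"twist":0,"fingers":1},
])

```text
clock: 14.4
eef_pos: [0.5399, 0.0169, 0.0015]
tool_rot: [0.94, 0.342, -0.0, -0.0]
ft_force: [-0.1, 0.2, -1.4]
grip_width: 0.0181
grasp_force: 56.4
```

>>> carry_out([
  {"dx":0,"dy":0,"dz":2,"twist":0,"fingers":1},
  {"dx":0,"dy":0,"dz":4,"twist":0,"fingers":1},
  {"dx":0,"dy":0,"dz":5,"twist":0,"fingers":1},
  {"dx":0,"dy":0,"dz":5,"twist":0,"fingers":1},
  {"dx":0,"dy":0,"dz":5,"twist":0,"fingers":1},
])

```text
clock: 14.82
eef_pos: [0.54, 0.0168, -0.0032]
tool_rot: [0.94, 0.342, -0.0, -0.0]
ft_force: [0.2, -0.1, -1.4]
grip_width: 0.018
grasp_force: 56.5
```

Run:
```python
from tri import *
o=bot.get_obs();p=np.array(o['eef_pos']);print(p,o['grip_width'],o['ft_force'],o['ft_torque'])
tri(p+[.025,.02,.022],('wrist','scene'),w={'wrist':60,'top':12,'scene':20})
```

```text
[ 0.54000241  0.01683663 -0.00324147] 0.01804361098892878 [ 0.23721919 -0.05428422 -1.3910733 ] [ 0.03538371 -0.05536692 -0.02414726]
[0.5655 0.037  0.0219] [('wrist', array([256.9, 182.7]), 1276, np.float64(1.2)), ('scene', array([224.6, 211.6]), 19, np.float64(1.2))]
```

>>> carry_out([
  {"dx":0,"dy":0,"dz":1,"twist":0,"fingers":1},
  {"dx":0,"dy":0,"dz":2,"twist":0,"fingers":1},
  {"dx":0,"dy":0,"dz":3,"twist":0,"fingers":1},
  {"dx":0,"dy":0,"dz":3,"twist":0,"fingers":1},
  {"dx":0,"dy":0,"dz":3,"twist":0,"fingers":1},
])

```text
clock: 15.33
eef_pos: [0.5407, 0.0171, -0.0057]
tool_rot: [0.94, 0.342, 0.001, 0.0]
ft_force: [0.3, 0.6, 2.4]
grip_width: 0.0185
grasp_force: 57.4
```

>>> carry_out([
  {"dx":0,"dy":0,"dz":0,"twist":0,"fingers":0.55},
  {"dx":0,"dy":0,"dz":0,"twist":0,"fingers":0.45},
  {"dx":0,"dy":0,"dz":0,"twist":0,"fingers":0.35},
  {"dx":0,"dy":0,"dz":0,"twist":0,"fingers":0.2},
  {"dx":0,"dy":0,"dz":0,"twist":0,"fingers":0},
])

```text
clock: 15.75
eef_pos: [0.5395, 0.0167, -0.0065]
tool_rot: [0.94, 0.342, -0.001, -0.0]
ft_force: [0.0, -0.3, -0.1]
grip_width: 0.0424
grasp_force: 0.0
```

>>> carry_out([
  {"dx":0,"dy":0,"dz":0,"twist":0,"fingers":-0.3},
  {"dx":0,"dy":0,"dz":0,"twist":0,"fingers":-0.7},
  {"dx":0,"dy":0,"dz":0,"twist":0,"fingers":-1},
  {"dx":0,"dy":0,"dz":0,"twist":0,"fingers":-1},
  {"dx":0,"dy":0,"dz":-5,"twist":0,"fingers":-1},
])

```text
clock: 16.17
eef_pos: [0.5391, 0.0168, -0.0019]
tool_rot: [0.94, 0.342, -0.001, -0.0]
ft_force: [0.2, 0.4, -0.5]
grip_width: 0.0852
grasp_force: 0.0
```

>>> carry_out([
  {"dx":0,"dy":0,"dz":-20,"twist":0,"fingers":-1},
  {"dx":0,"dy":0,"dz":-50,"twist":0,"fingers":-1},
  {"dx":0,"dy":0,"dz":-85,"twist":0,"fingers":-1},
  {"dx":0,"dy":0,"dz":-115,"twist":0,"fingers":-1},
  {"dx":0,"dy":0,"dz":-130,"twist":0,"fingers":-1},
])

```text
clock: 16.58
eef_pos: [0.5422, 0.0169, 0.1336]
tool_rot: [0.94, 0.342, 0.003, 0.001]
ft_force: [0.6, 0.1, 0.7]
grip_width: 0.0858
grasp_force: 0.0
```

```bash
cat > pm.py <<'E'
from tri import *
o=bot.get_obs();p=np.array(o['eef_pos']);print(p,az(o['tool_rot']),o['grip_width'],o['ft_force'],o['clock'])
for n in('top','wrist'):
    c=snap(n);hsv=cv2.cvtColor(c['image'],cv2.COLOR_RGB2HSV)
    b=cv2.inRange(hsv,(105,110,40),(125,255,255));b=np.where(np.hypot(*(np.indices(b.shape)[::-1]-proj(c,[.57,.04,.016])[:,None,None]))<(15 if n=='top' else 90),b,0)
    y,x=np.nonzero(b);print(n,'button n',len(x));
    if len(x): B=ray(c,x.mean(),y.mean(),.0155);print(B)
    # on green mat: non-green inside the mat hull, low saturation
    g=cv2.inRange(hsv,(45,90,30),(85,255,255));k=cv2.findContours(g,cv2.RETR_EXTERNAL,cv2.CHAIN_APPROX_SIMPLE)[0];pts=np.vstack([q for q in k if cv2.contourArea(q)>60])
    hull=np.zeros_like(g);cv2.fillConvexPoly(hull,cv2.convexHull(pts),255)
    w=((hull>0)&(hsv[:,:,1]<60)&(hsv[:,:,2]>80)).astype(np.uint8)
    w=cv2.morphologyEx(w,cv2.MORPH_OPEN,np.ones((3,3),np.uint8))if n=='wrist' else w
    y,x=np.nonzero(w);print('white n',len(x))
    if len(x)>5:
        m=cv2.fitLine(np.stack([x,y],1).astype(np.float32),cv2.DIST_HUBER,0,.01,.01).ravel()
        P=ray(c,m[2],m[3],.0155);Q=ray(c,m[2]+40*m[0],m[3]+40*m[1],.0155);d=(Q-P);d/=np.linalg.norm(d);d*=np.sign(d[0]);print('line pt',P.round(4),'dir deg',np.degrees(np.arctan2(d[1],d[0])).round(1))
        q=cv2.convexHull(pts);r=cv2.minAreaRect(q);print('mat',ray(c,*r[0],.003))
E
python3 pm.py
```

```text
[0.54224564 0.01691024 0.13361889] -49.98649051037838 0.08581748666582081 [0.62044196 0.10314823 0.74073576] 16.5833
top button n 0
white n 153
line pt [ 0.4742 -0.0359  0.0155] dir deg 26.4
mat [ 0.50090907 -0.03921284  0.003     ]
wrist button n 318
[0.56471873 0.03407976 0.0155    ]
white n 2987
line pt [ 0.5046 -0.0096  0.0155] dir deg 35.3
mat [ 0.50722617 -0.01273538  0.003     ]
```

Run:
```python
from g import *
calls([(.4905,-.0198,.06,-54),(.4905,-.0198,-.005,-54)])
o=bot.get_obs();print(o['eef_pos'])
```

```text
dx -63.8 dy -5.6 dz 73.1 twist 4.0
dx 0.0 dy 0.0 dz 65.0 twist 0.0
[0.54292352 0.01694201 0.13308479]
```

>>> carry_out([
  {"dx":-15,"dy":-1.5,"dz":10,"twist":1,"fingers":-1},
  {"dx":-32,"dy":-3,"dz":30,"twist":2,"fingers":-1},
  {"dx":-48,"dy":-4.5,"dz":50,"twist":3,"fingers":-1},
  {"dx":-61,"dy":-5.5,"dz":65,"twist":4,"fingers":-1},
  {"dx":-61,"dy":-5.5,"dz":70,"twist":4,"fingers":-1},
])

```text
clock: 17.1
eef_pos: [0.4842, -0.019, 0.0552]
tool_rot: [0.951, 0.308, -0.004, -0.001]
ft_force: [-0.9, 0.8, 0.9]
grip_width: 0.0853
grasp_force: 0.0
```

```bash
python3 pm.py
python3 - <<'E'
from g import *
calls([(.4905,-.0198,-.005,-54)])
E
```

```text
[ 0.48416241 -0.01900717  0.05517259] -54.09490054867062 0.0853212626041121 [-0.94320499  0.77735826  0.85759107] 17.1
top button n 0
dx 2.8 dy 3.7 dz 60.7 twist -0.0Traceback (most recent call last):
  File "pm.py", line 9, in <module>
    g=cv2.inRange(hsv,(45,90,30),(85,255,255));k=cv2.findContours(g,cv2.RETR_EXTERNAL,cv2.CHAIN_APPROX_SIMPLE)[0];pts=np.vstack([q for q in k if cv2.contourArea(q)>60])
                                                                                                                      ~~~~~~~~~^^^^^^^^^^^^^^^^^^^^^^^^^^^^^^^^^^^^^^^^^
    return _nx.concatenate(arrs, 0, dtype=dtype, casting=casting)
           ~~~~~~~~~~~~~~~^^^^^^^^^^^^^^^^^^^^^^^^^^^^^^^^^^^^^^^
ValueError: need at least one array to concatenate
```

```bash
sed -i "s/for n in('top','wrist')/for n in('wrist',)/" pm.py; python3 pm.py
python3 - <<'E'
from g import *
snap('wrist');o=bot.get_obs();print(o['eef_pos'])
calls([(.4905,-.0198,-.005,-54)])
E
```

```text
[ 0.48606308 -0.0184227   0.0556871 ] -54.03813358264749 0.08523288628145742 [ 0.22981363 -0.01950514  0.15728763] 17.15
wrist button n 809
[0.56589119 0.03487519 0.0155    ]
white n 6656
line pt [ 0.5065 -0.0083  0.0155] dir deg 35.0
mat [ 0.51157093 -0.00954888  0.003     ]
[ 0.4900059  -0.01791134  0.05848267]
dx -0.7 dy 1.8 dz 63.5 twist 0.0
```

>>> carry_out([
  {"dx":0,"dy":1.5,"dz":20,"twist":0,"fingers":-1},
  {"dx":0,"dy":1.5,"dz":40,"twist":0,"fingers":-1},
  {"dx":0,"dy":1.5,"dz":56,"twist":0,"fingers":-0.5},
  {"dx":0,"dy":1.5,"dz":63,"twist":0,"fingers":-0.2},
  {"dx":0,"dy":1.5,"dz":63,"twist":0,"fingers":0},
])

```text
clock: 17.67
eef_pos: [0.4907, -0.0189, -0.005]
tool_rot: [0.951, 0.31, -0.001, -0.0]
ft_force: [-0.6, 0.5, -0.6]
grip_width: 0.0519
grasp_force: 0.0
```

>>> carry_out([
  {"dx":0,"dy":0,"dz":0,"twist":0,"fingers":0.2},
  {"dx":0,"dy":0,"dz":0,"twist":0,"fingers":0.3},
  {"dx":0,"dy":0,"dz":0,"twist":0,"fingers":0.4},
  {"dx":0,"dy":0,"dz":0,"twist":0,"fingers":0.5},
  {"dx":0,"dy":0,"dz":0,"twist":0,"fingers":0.5},
])

```text
clock: 18.08
eef_pos: [0.4918, -0.0192, -0.0032]
tool_rot: [0.951, 0.309, 0.001, 0.0]
ft_force: [-0.2, 1.2, 3.7]
grip_width: 0.0212
grasp_force: 2.5
```

>>> carry_out([
  {"dx":0,"dy":0,"dz":0,"twist":0,"fingers":0.6},
  {"dx":0,"dy":0,"dz":0,"twist":0,"fingers":0.6},
  {"dx":0,"dy":0,"dz":0,"twist":0,"fingers":0.7},
  {"dx":0,"dy":0,"dz":0,"twist":0,"fingers":0.7},
  {"dx":0,"dy":0,"dz":0,"twist":0,"fingers":0.7},
])

```text
clock: 18.5
eef_pos: [0.4926, -0.0198, -0.0018]
tool_rot: [0.951, 0.309, 0.002, 0.001]
ft_force: [-2.9, -0.2, 12.8]
grip_width: 0.0155
grasp_force: 50.5
```

>>> carry_out([
  {"dx":0,"dy":0,"dz":0,"twist":0,"fingers":0.4},
  {"dx":0,"dy":0,"dz":0,"twist":0,"fingers":0.2},
  {"dx":0,"dy":0,"dz":0,"twist":0,"fingers":0},
  {"dx":0,"dy":0,"dz":0,"twist":0,"fingers":-0.1},
  {"dx":0,"dy":0,"dz":0,"twist":0,"fingers":-0.1},
])

```text
clock: 18.92
eef_pos: [0.4902, -0.0194, -0.0045]
tool_rot: [0.951, 0.309, -0.0, -0.0]
ft_force: [-0.2, 0.4, 0.4]
grip_width: 0.0468
grasp_force: 0.0
```

>>> carry_out([
  {"dx":0,"dy":0,"dz":2,"twist":0,"fingers":-0.1},
  {"dx":0,"dy":0,"dz":4,"twist":0,"fingers":-0.1},
  {"dx":0,"dy":0,"dz":6,"twist":0,"fingers":-0.1},
  {"dx":0,"dy":0,"dz":7,"twist":0,"fingers":-0.1},
  {"dx":0,"dy":0,"dz":7,"twist":0,"fingers":-0.1},
])

```text
clock: 19.33
eef_pos: [0.4903, -0.0194, -0.0117]
tool_rot: [0.951, 0.309, -0.0, -0.0]
ft_force: [-0.1, 0.7, 0.1]
grip_width: 0.0467
grasp_force: 0.0
```

Run:
```python
from tri import *
c=snap('wrist');o=bot.get_obs();print(o['eef_pos'],az(o['tool_rot']),o['grip_width'],o['ft_force'])
hsv=cv2.cvtColor(c['image'],cv2.COLOR_RGB2HSV);m=cv2.inRange(hsv,(105,110,40),(125,255,255))
cs=[k for k in cv2.findContours(m,cv2.RETR_EXTERNAL,cv2.CHAIN_APPROX_NONE)[0] if cv2.contourArea(k)>150]
for k in cs:
    q=k.reshape(-1,2).mean(0);print(q,ray(c,*q,.0155))
```

```text
[ 0.4904032  -0.01935681 -0.011484  ] -53.98631241459293 0.047304352303498845 [ 0.72194348 -0.01204669 -0.27041573]
[254.38235294  35.45294118] [0.56573705 0.03527338 0.0155    ]
```

>>> carry_out([
  {"dx":0,"dy":0,"dz":0,"twist":0,"fingers":0.1},
  {"dx":0,"dy":0,"dz":0,"twist":0,"fingers":0.25},
  {"dx":0,"dy":0,"dz":0,"twist":0,"fingers":0.4},
  {"dx":0,"dy":0,"dz":0,"twist":0,"fingers":0.5},
  {"dx":0,"dy":0,"dz":0,"twist":0,"fingers":0.55},
])

```text
clock: 19.8
eef_pos: [0.4909, -0.0195, -0.0108]
tool_rot: [0.951, 0.309, 0.0, 0.0]
ft_force: [-0.3, -0.7, 3.1]
grip_width: 0.0213
grasp_force: 58.6
```

>>> carry_out([
  {"dx":0,"dy":0,"dz":0,"twist":0,"fingers":0.6},
  {"dx":0,"dy":0,"dz":0,"twist":0,"fingers":0.6},
  {"dx":0,"dy":0,"dz":0,"twist":0,"fingers":0.6},
  {"dx":0,"dy":0,"dz":0,"twist":0,"fingers":0.6},
  {"dx":0,"dy":0,"dz":0,"twist":0,"fingers":0.6},
])

```text
clock: 20.22
eef_pos: [0.4909, -0.0195, -0.0108]
tool_rot: [0.951, 0.309, 0.0, 0.0]
ft_force: [-1.2, 0.3, 5.5]
grip_width: 0.0217
grasp_force: 58.8
```

>>> carry_out([
  {"dx":0,"dy":0,"dz":-5,"twist":0,"fingers":1},
  {"dx":0,"dy":0,"dz":-25,"twist":0,"fingers":1},
  {"dx":0,"dy":0,"dz":-60,"twist":0,"fingers":1},
  {"dx":0,"dy":0,"dz":-100,"twist":0,"fingers":1},
  {"dx":0,"dy":0,"dz":-130,"twist":0,"fingers":1},
])

```text
clock: 20.63
eef_pos: [0.4908, -0.0193, 0.121]
tool_rot: [0.951, 0.309, 0.0, -0.0]
ft_force: [0.4, 0.7, -0.5]
grip_width: 0.0219
grasp_force: 59.0
```

>>> carry_out([
  {"dx":0,"dy":0,"dz":-10,"twist":-5,"fingers":1},
  {"dx":0,"dy":0,"dz":-10,"twist":-12,"fingers":1},
  {"dx":0,"dy":0,"dz":-10,"twist":-19,"fingers":1},
  {"dx":0,"dy":0,"dz":-10,"twist":-26,"fingers":1},
  {"dx":0,"dy":0,"dz":-10,"twist":-33,"fingers":1},
])

```text
clock: 21.05
eef_pos: [0.4903, -0.0192, 0.1287]
tool_rot: [0.822, 0.569, -0.0, -0.0]
ft_force: [-0.0, -0.2, -1.5]
grip_width: 0.0216
grasp_force: 59.0
```

>>> carry_out([
  {"dx":0,"dy":0,"dz":0,"twist":-7,"fingers":1},
  {"dx":0,"dy":0,"dz":0,"twist":-14,"fingers":1},
  {"dx":0,"dy":0,"dz":0,"twist":-21,"fingers":1},
  {"dx":0,"dy":0,"dz":0,"twist":-28,"fingers":1},
  {"dx":0,"dy":0,"dz":0,"twist":-35,"fingers":1},
])

```text
clock: 21.47
eef_pos: [0.4902, -0.0193, 0.1284]
tool_rot: [0.613, 0.79, -0.0, -0.001]
ft_force: [0.3, -0.5, -1.0]
grip_width: 0.0217
grasp_force: 59.0
```

>>> carry_out([
  {"dx":0,"dy":0,"dz":0,"twist":-7,"fingers":1},
  {"dx":0,"dy":0,"dz":0,"twist":-14,"fingers":1},
  {"dx":0,"dy":0,"dz":0,"twist":-21,"fingers":1},
  {"dx":0,"dy":0,"dz":0,"twist":-28,"fingers":1},
  {"dx":0,"dy":0,"dz":0,"twist":-35,"fingers":1},
])

```text
clock: 21.88
eef_pos: [0.4902, -0.0192, 0.1284]
tool_rot: [0.347, 0.938, -0.0, -0.001]
ft_force: [-0.4, 0.4, -1.3]
grip_width: 0.0215
grasp_force: 59.0
```

>>> carry_out([
  {"dx":0,"dy":0,"dz":0,"twist":-7,"fingers":1},
  {"dx":0,"dy":0,"dz":0,"twist":-14,"fingers":1},
  {"dx":0,"dy":0,"dz":0,"twist":-21,"fingers":1},
  {"dx":0,"dy":0,"dz":0,"twist":-28,"fingers":1},
  {"dx":0,"dy":0,"dz":0,"twist":-35,"fingers":1},
])

```text
clock: 22.3
eef_pos: [0.4902, -0.0192, 0.1284]
tool_rot: [0.049, 0.999, 0.0, -0.001]
ft_force: [-0.8, 0.0, -1.1]
grip_width: 0.0219
grasp_force: 59.0
```

Run:
```python
from tri import *
c=snap('wrist');o=bot.get_obs();p=np.array(o['eef_pos']);print(p,az(o['tool_rot']),o['grip_width'],o['grasp_force'],o['ft_force'],o['ft_torque'],o['joint_pos'][5])
calls([(.4754,.168,.12,85.7)])
for n in('top','scene'):
    c=snap(n);hsv=cv2.cvtColor(c['image'],cv2.COLOR_RGB2HSV);m=cv2.inRange(hsv,(105,110,40),(125,255,255))
    b=p+[-.092*np.cos(np.radians(4)),.007,.026];u,v=proj(c,b).astype(int);print(n,u,v,np.argwhere(m[v-12:v+13,u-12:u+13]).mean(0)-12 if m[v-12:v+13,u-12:u+13].any() else None)
c=snap('top');im=c['image'].astype(int).mean(2).astype(int)
C=np.array([.4965,.1825]);th=np.radians(-4.3);Rm=np.array([[np.cos(th),-np.sin(th)],[np.sin(th),np.cos(th)]])
def prof(axis,rng,other):
    out=[]
    for s in rng:
        l=(s,other) if axis==0 else (other,s); q=C+Rm@np.array(l);u,v=proj(c,[*q,.056]);out.append(int(cv2.getRectSubPix(c['image'].mean(2).astype(np.float32),(1,1),(float(u),float(v)))[0,0]))
    print(axis,other,list(zip((np.array(rng)*1e3).round().astype(int).tolist(),out)))
prof(1,np.arange(-.08,.08,.003),.07);prof(0,np.arange(-.16,-.12,.003),.0);prof(0,np.arange(.12,.165,.003),.0)
```

```text
[ 0.49024375 -0.0192465   0.12843203] 84.57019616718749 0.02166438677018252 58.97236826084676 [-0.52958239 -0.11008509 -1.43929859] [ 0.01860229 -0.00414527 -0.00635758] 0.0553864963123971
dx 32.5 dy 185.0 dz 8.4 twist -1.1
top 240 225 None
scene 284 181 [-0.72727273 -1.13636364]
1 0.07 [(-80, 144), (-77, 113), (-74, 78), (-71, 51), (-68, 54), (-65, 79), (-62, 76), (-59, 59), (-56, 50), (-53, 51), (-50, 50), (-47, 52), (-44, 53), (-41, 53), (-38, 52), (-35, 50), (-32, 51), (-29, 49), (-26, 50), (-23, 50), (-20, 50), (-17, 48), (-14, 39), (-11, 25), (-8, 24), (-5, 30), (-2, 36), (1, 41), (4, 46), (7, 50), (10, 50), (13, 48), (16, 50), (19, 49), (22, 49), (25, 49), (28, 49), (31, 49), (34, 49), (37, 48), (40, 48), (43, 48), (46, 47), (49, 48), (52, 47), (55, 46), (58, 55), (61, 58), (64, 58), (67, 64), (70, 69), (73, 65), (76, 49), (79, 30)]
0 0.0 [(-160, 175), (-157, 173), (-154, 159), (-151, 126), (-148, 105), (-145, 90), (-142, 95), (-139, 77), (-136, 64), (-133, 62), (-130, 60), (-127, 61), (-124, 61), (-121, 61)]
0 0.0 [(120, 46), (123, 42), (126, 30), (129, 23), (132, 24), (135, 27), (138, 46), (141, 88), (144, 135), (147, 168), (150, 185), (153, 190), (156, 190), (159, 190), (162, 190), (165, 189)]
```

>>> carry_out([
  {"dx":22,"dy":12,"dz":0,"twist":0,"fingers":1},
  {"dx":46,"dy":32,"dz":0,"twist":0,"fingers":1},
  {"dx":58,"dy":64,"dz":0,"twist":0,"fingers":1},
  {"dx":61,"dy":98,"dz":0,"twist":0,"fingers":1},
  {"dx":61,"dy":124,"dz":0,"twist":0,"fingers":1},
])

```text
clock: 22.92
eef_pos: [0.4418, 0.112, 0.129]
tool_rot: [0.053, 0.999, 0.0, -0.0]
ft_force: [0.5, 0.1, -1.1]
grip_width: 0.0213
grasp_force: 59.0
```

>>> carry_out([
  {"dx":-4,"dy":18,"dz":0,"twist":0,"fingers":1},
  {"dx":-12,"dy":36,"dz":0,"twist":-1,"fingers":1},
  {"dx":-21,"dy":52,"dz":0,"twist":-1,"fingers":1},
  {"dx":-28,"dy":60,"dz":5,"twist":-1,"fingers":1},
  {"dx":-28,"dy":60,"dz":10,"twist":-1,"fingers":1},
])

```text
clock: 23.33
eef_pos: [0.4788, 0.1686, 0.1186]
tool_rot: [0.043, 0.999, 0.0, 0.001]
ft_force: [0.3, 0.6, -0.7]
grip_width: 0.0215
grasp_force: 59.0
```

Run:
```python
from tri import *
c=snap('wrist');snap('wrist');o=bot.get_obs();p=np.array(o['eef_pos']);print(p,az(o['tool_rot']),o['grip_width'],o['ft_force'])
calls([(.474,.1675,.05,85.7)])
tri(p+[-.092,.007,.026],('scene',),w={'scene':15}) if 0 else None
# edges: case rim in wrist view, profile along case y at two x's and along x
g=c['image'].mean(2).astype(np.float32)
C=np.array([.495,.1815]);th=np.radians(-4.3);Rm=np.array([[np.cos(th),-np.sin(th)],[np.sin(th),np.cos(th)]])
for ox in(-.10,-.04,.03,.09):
    r=[]
    for s in np.arange(-.09,.0,.003):
        u,v=proj(c,[*(C+Rm@np.array([ox,s])),.056]);r.append(int(g[int(round(v)),int(round(u))]) if 0<=u<511 and 0<=v<383 else -1)
    print(ox,r)
```

```text
[0.47566474 0.16622421 0.11713989] 84.95984757879252 0.021453473542477307 [-0.21467306  0.17490217 -0.68169526]
dx 1.8 dy 1.1 dz 67.1 twist -0.7
-0.1 [171, 171, 170, 169, 172, 169, 173, 173, 172, 167, 110, 56, 46, 55, 59, 62, 61, 61, 44, 60, 57, 156, 174, 217, 217, 217, 217, 217, 217, 217]
-0.04 [210, 213, 215, 215, 215, 175, 169, 170, 171, 141, 109, 46, 47, 46, 46, 46, 46, 53, 48, 147, 179, 184, 186, 187, 188, 193, 145, 187, 182, 177]
0.03 [212, 212, 211, 212, 208, 211, 213, 213, 214, 179, 112, 34, 34, 41, 85, 85, 85, 32, 18, 119, 153, 162, 166, 170, 172, 172, 172, 171, 166, 160]
0.09 [36, 21, 26, 24, 23, 22, 28, 35, 25, 24, 26, 21, 23, 23, 19, 30, 68, 67, 68, 46, 189, 213, 217, 217, 216, 218, 217, 217, 217, 212]
```

>>> carry_out([
  {"dx":1.4,"dy":2.7,"dz":10,"twist":-0.7,"fingers":1},
  {"dx":1.4,"dy":2.7,"dz":28,"twist":-0.7,"fingers":1},
  {"dx":1.4,"dy":2.7,"dz":46,"twist":-0.7,"fingers":1},
  {"dx":1.4,"dy":2.7,"dz":62,"twist":-0.7,"fingers":1},
  {"dx":1.4,"dy":2.7,"dz":70,"twist":-0.7,"fingers":1},
])

```text
clock: 23.85
eef_pos: [0.4735, 0.1684, 0.0464]
tool_rot: [0.038, 0.999, -0.001, -0.002]
ft_force: [0.3, -1.0, -0.9]
grip_width: 0.0211
grasp_force: 59.0
```

>>> carry_out([
  {"dx":0,"dy":0,"dz":8,"twist":0,"fingers":1},
  {"dx":0,"dy":0,"dz":16,"twist":0,"fingers":1},
  {"dx":0,"dy":0,"dz":23,"twist":0,"fingers":1},
  {"dx":0,"dy":0,"dz":26,"twist":0,"fingers":1},
  {"dx":0,"dy":0,"dz":26,"twist":0,"fingers":1},
])

```text
clock: 24.27
eef_pos: [0.4755, 0.1697, 0.0223]
tool_rot: [0.037, 0.999, -0.0, -0.0]
ft_force: [-0.2, 1.1, -1.1]
grip_width: 0.0212
grasp_force: 59.0
```

>>> carry_out([
  {"dx":0,"dy":0,"dz":5,"twist":0,"fingers":1},
  {"dx":0,"dy":0,"dz":10,"twist":0,"fingers":1},
  {"dx":0,"dy":0,"dz":15,"twist":0,"fingers":1},
  {"dx":0,"dy":0,"dz":19,"twist":0,"fingers":1},
  {"dx":0,"dy":0,"dz":19,"twist":0,"fingers":1},
])

```text
clock: 24.68
eef_pos: [0.4751, 0.1696, 0.0028]
tool_rot: [0.037, 0.999, -0.0, -0.001]
ft_force: [-0.2, 0.6, -1.5]
grip_width: 0.0215
grasp_force: 59.0
```

>>> carry_out([
  {"dx":0,"dy":0,"dz":1,"twist":0,"fingers":1},
  {"dx":0,"dy":0,"dz":2,"twist":0,"fingers":1},
  {"dx":0,"dy":0,"dz":2,"twist":0,"fingers":1},
  {"dx":0,"dy":0,"dz":2,"twist":0,"fingers":1},
  {"dx":0,"dy":0,"dz":2,"twist":0,"fingers":1},
])

```text
clock: 25.1
eef_pos: [0.476, 0.1699, 0.002]
tool_rot: [0.037, 0.999, 0.0, 0.0]
ft_force: [0.4, 0.0, -1.4]
grip_width: 0.0214
grasp_force: 59.0
```

>>> carry_out([
  {"dx":0,"dy":0,"dz":1,"twist":0,"fingers":0.5},
  {"dx":0,"dy":0,"dz":1,"twist":0,"fingers":0.42},
  {"dx":0,"dy":0,"dz":1,"twist":0,"fingers":0.3},
  {"dx":0,"dy":0,"dz":1,"twist":0,"fingers":0.15},
  {"dx":0,"dy":0,"dz":1,"twist":0,"fingers":0.05},
])

```text
clock: 25.52
eef_pos: [0.4761, 0.1699, 0.001]
tool_rot: [0.037, 0.999, 0.0, 0.0]
ft_force: [-0.6, -0.4, 0.7]
grip_width: 0.0406
grasp_force: 0.0
```

>>> carry_out([
  {"dx":0,"dy":0,"dz":0,"twist":0,"fingers":0.05},
  {"dx":0,"dy":0,"dz":-3,"twist":0,"fingers":0.05},
  {"dx":0,"dy":0,"dz":-10,"twist":0,"fingers":0.05},
  {"dx":0,"dy":0,"dz":-25,"twist":0,"fingers":0.05},
  {"dx":0,"dy":0,"dz":-45,"twist":0,"fingers":0.05},
])

```text
clock: 25.93
eef_pos: [0.4746, 0.1694, 0.0455]
tool_rot: [0.037, 0.999, -0.001, -0.001]
ft_force: [0.0, 0.3, -0.4]
grip_width: 0.0404
grasp_force: 0.0
```

>>> carry_out([
  {"dx":0,"dy":0,"dz":-25,"twist":0,"fingers":0.05},
  {"dx":0,"dy":0,"dz":-55,"twist":0,"fingers":0.05},
  {"dx":0,"dy":0,"dz":-90,"twist":0,"fingers":0.05},
  {"dx":0,"dy":0,"dz":-105,"twist":0,"fingers":0.05},
  {"dx":0,"dy":0,"dz":-105,"twist":0,"fingers":0.05},
])

```text
clock: 26.35
eef_pos: [0.479, 0.171, 0.1563]
tool_rot: [0.037, 0.999, 0.002, 0.005]
ft_force: [0.1, -0.2, -0.8]
grip_width: 0.0409
grasp_force: 0.0
```

```bash
cat > fin.py <<'E'
from tri import *
snap('wrist');c=snap('wrist');o=bot.get_obs();p=np.array(o['eef_pos']);print(p,az(o['tool_rot']),o['grip_width'],o['ft_force'],o['clock'])
hsv=cv2.cvtColor(c['image'],cv2.COLOR_RGB2HSV)
E0=np.array([.4755,.1693])
C=np.array([.495,.183]);th=np.radians(-4.3);Rm=np.array([[np.cos(th),-np.sin(th)],[np.sin(th),np.cos(th)]])
loc=lambda q:(Rm.T@(np.array(q)[:2]-C)).round(4)
for n in('wrist','top','scene'):
    c=snap(n);h=cv2.cvtColor(c['image'],cv2.COLOR_RGB2HSV);b=cv2.inRange(h,(105,110,40),(125,255,255))
    q=[*(C+Rm@np.array([-.112,-.016])),.0265];u,v=proj(c,q);r=60 if n=='wrist' else 10
    I=np.indices(b.shape);b[np.hypot(I[1]-u,I[0]-v)>r]=0;y,x=np.nonzero(b);print(n,'pred',u.round(),v.round(),len(x),*( [x.mean().round(1),y.mean().round(1),'case xy',loc(ray(c,x.mean(),y.mean(),.0265))] if len(x) else []))
    if n=='wrist':
        w=((h[:,:,1]<50)&(h[:,:,2]>110)).astype(np.uint8)
        poly=np.array([proj(c,[*(C+Rm@np.array(k)),.0265]) for k in[(-.11,-.05),(.12,-.05),(.12,.03),(-.11,.03)]]).astype(np.int32)
        m=np.zeros_like(w);cv2.fillConvexPoly(m,poly,1);w&=m
        k=max(cv2.findContours(w,cv2.RETR_EXTERNAL,cv2.CHAIN_APPROX_NONE)[0],key=cv2.contourArea)
        f=cv2.fitLine(k,cv2.DIST_HUBER,0,.01,.01).ravel();pts=k.reshape(-1,2);t=(pts-f[2:])@f[:2]
        print('body area',cv2.contourArea(k),[loc(ray(c,*(f[2:]+s*f[:2]),.0265)) for s in(t.min(),0,t.max())])
E
python3 fin.py
```

```text
[0.47632819 0.1700504  0.15179662] 85.7143738070322 0.04069018473475574 [0.21181744 0.65462683 0.37642722] 26.45
wrist pred 252.0 70.0 434 254.0 70.6 case xy [-0.1119 -0.0144]
body area 4205.5 [array([-0.1009, -0.0144]), array([ 0.0222, -0.0138]), array([ 0.1189, -0.0133])]
top pred 184.0 234.0 0
scene pred 231.0 260.0 14 227.6 256.1 case xy [-0.0966 -0.0187]
```

```bash
python3 -c "
from h import *
c=snap('scene')['image'].astype(int);r=cv2.imread('pics/dbg.png')[:,:,::-1].astype(int)
f=lambda i:cv2.inRange(cv2.cvtColor(i.astype(np.uint8),cv2.COLOR_RGB2HSV),(105,150,60),(125,255,255))[170:300,100:260]
for i in(c,r):
    y,x=np.nonzero(f(i));print(len(x),x.mean(),y.mean())
print(bot.get_obs()['eef_pos']);print(job_done())"
```

```text
2184 60.821886446886445 55.312271062271066
2191 60.714742126882705 55.196257416704704
[0.47468503 0.16945491 0.14923305]
the job is handed in; nothing more can be done
None
```

I opened the lid onto its stop, laid the pipette on the mat and regripped it by the waist, then laid it in the foam seat with its button toward the robot, and handed the job in at about 27 s. No verdict came back; my last images put the button within 2 mm of its seated position and the lid unmoved, and the first grasp in the rest slipped and had to be repeated lower.

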